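Clamp a glass column in the hand-cranked column clamp

TASK

Lift the glass column off its drying rest, lay it gently in the two-rod cradle of the hand-cranked clamp between the backstop and the jaw, and let go of it. Then wind the crank clockwise (seen from above) by its free-spinning grip, leaving the jaw itself alone, until the jaw has pushed the column along the cradle against the backstop and squeezes it end to end with about 40 N: under 20 N leaks, over 70 N at any moment breaks the glass. Let go and leave the column clamped in its cradle and the other labware undisturbed.

Things in the scene. Friction and masses are not known exactly. Their poses are not given: they have to be found in the camera images.
- column_mid (a point): centre of the glass column: round tube 36 mm in diameter, flush grey end caps, a round-ended nozzle at each end, 140 mm long over all, about 0.3 kg. Its y axis runs along the tube (both ends alike). It starts level on a two-rod rest, axis 60 mm above the bench; the rest's foot is 50 mm wide and 12 mm high, the room beside the tube's middle is free for a grasp from above.
- clamp: the fixed column clamp: aluminium bed 90 x 440 mm, 20 mm thick; origin under its middle, z up, y along its length towards the crank. Along y: steel backstop at the -y end, two-rod cradle, jaw, grey gearbox (80 x 80 mm, 130 mm high, centred at y = +130 mm) with the crank on top. A column in the cradle has its axis at x = 0, z = 80 mm, along y.
- cradle_mid (a point): point on the axis of a column in the cradle, 48 mm to -y of the clamp's origin: a good place for its middle. The cradle is two 10 mm rods 20 mm apart, y = -140 to +35 mm, free at both sides down to the bed but for supports at its ends. Axes as the clamp's. The backstop's rubber pad faces it at clamp y = -150 mm give or take 8 mm: set by hand, not reported, to be found by feel.
- jaw_face (a point): centre of the pressing face of the jaw's spring-backed rubber pad (28 x 28 mm, 80 mm up), facing -y of the clamp; at the start at clamp y = +45 to +55 mm, driven towards -y by the crank, 40 mm per turn. Sliding the loose column along the cradle takes 1 to 4 N at the jaw; once it meets the backstop the squeeze grows by about 5 N per 0.1 rad of crank.
- crank_axis (a point): point on the crank's upright axis at the top of its arm, 154 mm above the bench. Clockwise (from above) closes the jaw; clamping takes 1.3 to 2.0 turns. Dry friction of 0.35 N m (5 N along the circle at the grip) holds the crank where it is left, even with the column clamped. Each 10 N of squeeze adds 0.9 N along the circle at the grip.
- grip_mid (a point): centre of the crank's grip: an upright black cylinder, 22 mm in diameter, 56 mm tall (157 to 213 mm above the bench), 70 mm from the crank's axis. It turns freely on its pin, so a hand can hold it without turning while the crank goes round. The 18 mm wide steel crank arm lies just below it.
- beaker: open glass beaker, 70 mm wide, 85 mm tall; a bystander, to be left where it is; origin under its middle
- flask: conical glass flask, 84 mm wide at the foot, 130 mm tall; a bystander, to be left where it is; origin under its middle
- wash_bottle: white wash bottle with a bent spout, 66 mm wide, 190 mm tall; a bystander, to be left where it is; origin under its middle
- jar: amber jar with a black cap, 60 mm wide, 80 mm tall; a bystander, to be left where it is; origin under its middle
- dish: shallow glass dish, 90 mm wide, 18 mm tall; a bystander, to be left where it is; origin under its middle
- bung: rubber bung, 34 mm wide, 32 mm tall; a bystander, to be left where it is; origin under its middle
- spatula: steel spatula lying flat, 150 mm long; a bystander, to be left where it is; origin under its middle
Things that resemble listed ones, but are neither listed nor needed, are in the scene too. What is shaped like the part that bears column_mid but red is not meant.

How it is judged:
By the outcome, as a careful person would: the job done as asked, in the order asked, and still so for the second after the job is handed in, with the robot touching nothing.
It also fails if it takes over 72 s, if anything falls off the work surface, if the arm or the gripper's body presses on something with over 40 N, if the wrist force passes 120 N, or if a joint passes its speed limit or range.

ROBOT

A 6-joint arm with a two-finger parallel gripper is mounted at the origin on the work surface. World frame = base frame: x ahead of the robot, y to its left, z up, the work surface at z = 0. Lengths are in m, angles in degrees, forces in N, time in s.
With the tool pointing down it reaches from about 0.375 to 0.9 m from the base axis. Payload 3.1 kg.
Tool frame: the origin (TCP) lies on the centre line of the jaws, within the pads' length; the fingertips stand 14 mm ahead of it and the grasp point (between the pads) lies 5 mm behind it (bot.tips_ahead is the distance from the TCP to the fingertips, in m); z points along the fingers, y is the line along which they close (so a half turn about z gives the same grasp; the last joint's range is limited). The gripper opens to 87 mm and grips with 3 to 60 N. Pads are 19 mm wide; open, the fingers measure 117 mm over their backs; the gripper's body (75 mm by 190 mm) begins 51 mm behind the grasp point.
Start: joints at [56.522, 30.224, 82.088, -0, 67.689, -10.227], TCP at [0.247, 0.574, 0.202] pointing down, gripper open.
Joint ranges: [-176.69, 176.69], [-43.24, 126.21], [12.49, 139.97], [-82, 262], [0, 151.66], [-163.58, 163.58]. Speed limits (degrees/s): [159.86, 159.86, 180, 180, 180, 180].

INTERFACE

Orientations are given as a 3x3 rotation matrix whose columns are the frame's x, y, z axes.
In Python, from rig import bot gives the robot as it stands.
- The arm moves only by the tool play_rows, never from a script. Its argument "moves" is a list that holds one entry, the list of rows, each a list of 6 numbers: the shift along the tool's x, y, z in mm, then the turn, a rotation vector about the tool's x, y, z in rad. A call has 1 to 5 rows; each row shifts and turns the commanded pose from where the row before left it, along the tool's axes as they then stand; what a row does not reach is not made up. A row lasts 1/10 s, in which the tool goes at most 50 mm and 8.59 degrees, less where a joint would pass 70% of its speed; a pose out of reach is approached as far as the arm can. A call with a gripper value outside its range is refused whole. "fingers" is the opening, from -1 (shut) to 1 (fully open), set as the call begins (left out, the last holds). The fingers move at their own pace and stop on an object; the grip force is fixed at half the most. Time passes only in rows, so rows that do not move let the fingers close. It gives the time, the measured TCP pose, the force, the opening and the grip force at its end, in the units of the state.
- bot.read_state(): the state, without advancing time (a new reading comes with each control period).
- bot.capture(name): name is "scene" or "top"; returns a dict with "image" (400x640x3 uint8, blue, green, red), "fx", "fy", "cx", "cy" (pixels), "distortion" ([k1, k2, p1, p2, k3] as OpenCV has them; the pictures are not rectified), "R" (3x3) and "t" (3): a world point X has camera coordinates R X + t. Camera axes: x right, y down, z forward; pixel columns grow to the right and rows downward; lengths in m; the calibration is good to about 2 mm. A picture is of the moment at which its call begins. There is no depth.
- bot.hand_in(): hands the job in; it is judged then, once.
Trained networks look in a picture, given as the dict that the camera call returned (one of the last four; its "shot" number tells which), for a name from the list of things; names that differ only in an ending like _2 or _b are one class to them, and where a whole thing is asked for, a point or a joint stands for the part that bears it (a point fixed in the world has none). Each returns a list of dicts, best first, with "confidence" (0 to 1); they miss things now and then, are a little off and sometimes report something else, mostly with a low value. They report only what shows in the picture. A call takes as long as a camera call. They do not tell look-alikes from the thing itself.
- bot.search_frame(picture, query): "centre" ([column, row] in pixels, amid what is visible of it).
- bot.silhouettes(picture, query): "pixels" (400x640 bool, what is visible of it) and "centre" ([column, row] in pixels, amid what is visible of it).
- bot.pinpoint(picture, query): "centre" ([column, row] in pixels: a listed point, or the origin of a listed thing).
The state is a dict: "time_s": time; "joint_positions": joint angles; "qvel": joint speeds; "tau": joint torques, N m; "position": TCP position; "tcp_rot": TCP orientation; "force": force on the tool from outside, world axes, zero at the start; "moment": the same for the moment, N m; "opening": opening from 0.0 (shut) to 1.0 (fully open); "grasp_force": force on a finger pad.
Only numpy, scipy, OpenCV 4.12 (cv2) and the standard library are available. Lean on these libraries where they do the work, as an engineer would, in place of code of your own. Each camera call takes 0.05 s, during which the arm holds its last target. There are 200 camera calls.

## Working session

There is one attempt and no reset: what is moved stays moved. The work goes in short steps, Python scripts to look and compute and a tool call to move; the robot and the scene stay as the last step left them, time stands still between calls to the robot, and variables do not carry over. Pictures are saved under pics/ and viewed, at most 10 in all, crops included, and the job is handed in when it is done.

Besides the shell and the picture viewer there is one more tool, called after "Call:" in YAML: its name, and indented under it one key for each argument. play_rows: Moves the arm, as the interface text tells. Its arguments: {"type":"object","properties":{"moves":{"type":"array","items":{"type":"array","items":{"type":"array","items":{"type":"number"}}}},"fingers":{"type":"number"}},"required":["moves"]}

```bash
ls; mkdir -p pics; cat > h.py <<'E'
import numpy as np, cv2
from rig import bot
def ray(p,px):
    K=np.array([[p["fx"],0,p["cx"]],[0,p["fy"],p["cy"]],[0,0,1.]])
    u=cv2.undistortPoints(np.array([[px]],float),K,np.array(p["distortion"],float))[0,0]
    R=np.array(p["R"]);t=np.array(p["t"])
    return -R.T@t, R.T@np.array([u[0],u[1],1])
def onz(p,px,z):
    c,d=ray(p,px); return c+d*(z-c[2])/d[2]
def proj(p,X):
    K=np.array([[p["fx"],0,p["cx"]],[0,p["fy"],p["cy"]],[0,0,1.]])
    r,_=cv2.Rodrigues(np.array(p["R"]))
    return cv2.projectPoints(np.array([X],float),r,np.array(p["t"],float),K,np.array(p["distortion"],float))[0][0,0]
def tri(p,a,q,b):
    A=np.zeros((3,3));B=np.zeros(3)
    for P,x in((p,a),(q,b)):
        c,d=ray(P,x);d/=np.linalg.norm(d);M=np.eye(3)-np.outer(d,d);A+=M;B+=M@c
    return np.linalg.solve(A,B)
E
python3 - <<'E'
from h import *
np.set_printoptions(precision=4,suppress=True)
s=bot.capture("scene");t=bot.capture("top")
cv2.imwrite("pics/s1.png",s["image"]);cv2.imwrite("pics/t1.png",t["image"])
Z=dict(column_mid=.06,clamp=0,cradle_mid=.08,jaw_face=.08,crank_axis=.154,grip_mid=.185,beaker=0,flask=0,wash_bottle=0,jar=0,dish=0,bung=0,spatula=0)
for n,z in Z.items():
    for nm,p in(("s",s),("t",t)):
        for d in bot.pinpoint(p,n)[:3]:
            print(n,nm,round(d["confidence"],2),np.round(d["centre"],1),onz(p,d["centre"],z)[:2])
print(bot.read_state())
for p in (s,t): print(-np.array(p["R"]).T@np.array(p["t"]))
E
```

```text
pics
column_mid s 0.79 [240.4 159.9] [ 0.345  -0.2784]
column_mid s 0.76 [219.9 183.2] [ 0.4509 -0.296 ]
column_mid t 0.74 [417.4 274.8] [ 0.2941 -0.3132]
column_mid t 0.6 [409.3 227.6] [ 0.4289 -0.2934]
clamp s 0.98 [337.2 248.1] [0.5521 0.0454]
clamp t 0.8 [295.9 186.1] [0.558  0.0408]
clamp t 0.55 [227.7 160.6] [0.636  0.2542]
cradle_mid s 0.92 [319.7 221.8] [0.5502 0.0024]
cradle_mid s 0.62 [298.8 297.5] [0.7718 0.0142]
cradle_mid s 0.3 [342.2 311.2] [0.784 0.108]
cradle_mid t 0.78 [312.3 183.6] [ 0.5523 -0.0093]
cradle_mid t 0.48 [244.6 185.1] [0.5456 0.1859]
jaw_face s 0.61 [344.3 313.3] [0.7878 0.1131]
jaw_face s 0.54 [358.6 229. ] [0.5527 0.0965]
jaw_face t 0.61 [276.2 183.3] [0.5519 0.0951]
jaw_face t 0.58 [295.  187.6] [0.54   0.0406]
crank_axis s 0.73 [394.3 204.7] [0.5315 0.1712]
crank_axis t 0.61 [244.8 188. ] [0.525  0.1728]
crank_axis t 0.54 [313.5 183.9] [ 0.5384 -0.012 ]
grip_mid s 0.51 [222.2 182. ] [ 0.5769 -0.2174]
grip_mid s 0.49 [409.5 219.6] [0.6026 0.2104]
grip_mid t 0.66 [224.7 159.4] [0.5957 0.223 ]
grip_mid t 0.51 [275.6 184.2] [0.531  0.0877]
beaker s 0.83
[... 964 characters left out ...]
]
spatula s 0.62 [300.7 191.3] [ 0.3703 -0.0993]
spatula t 0.39 [312.3 135.5] [ 0.7206 -0.0084]
{'time_s': 1.4, 'joint_positions': array([ 56.521 ,  30.2215,  82.0864,   0.0007,  67.6894, -10.2295]), 'qvel': array([-0.0132, -0.0296,  0.0491, -0.0187, -0.0277, -0.0543]), 'tau': array([ -0.0002, -44.0009, -17.6983,   0.0634,   0.0505,  -0.    ]), 'position': array([0.2467, 0.5742, 0.2022]), 'tcp_rot': array([[-0.9188,  0.3947,  0.    ],
       [ 0.3947,  0.9188,  0.    ],
       [ 0.    ,  0.    , -1.    ]]), 'force': array([0.0299, 0.278 , 0.1316]), 'moment': array([ 0.0442, -0.0134, -0.0072]), 'grasp_force': 0.0, 'opening': 1.0015485625660863}
[1.3662 0.2284 0.933 ]
[ 0.3535 -0.0003  1.2024]
```

View pictures.

```bash
python3 - <<'E'
import cv2
t=cv2.imread("pics/t1.png");cv2.imwrite("pics/t1c.png",cv2.resize(t[90:330,190:460],None,fx=2.5,fy=2.5,interpolation=cv2.INTER_CUBIC)[:600,:800])
E
```

```text
(no output)
```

View pics/s1.png

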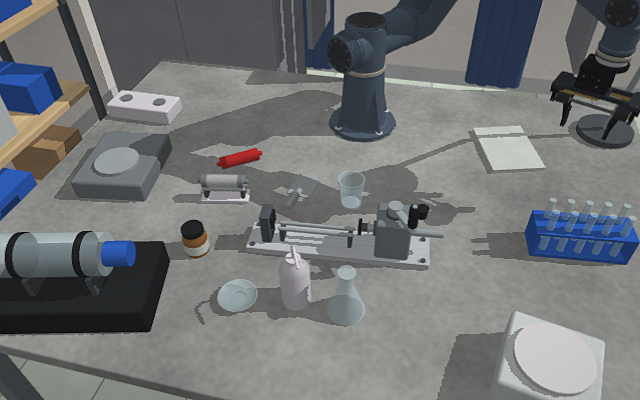

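View pics/t1c.png

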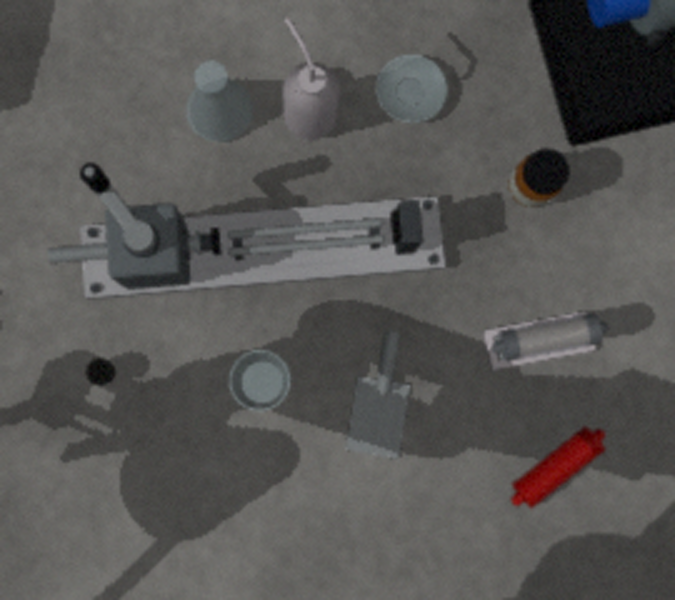

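The grey column on its rest is at scene (222,183) / top (409,227). The red look-alike is at scene (240,158) / top (417,275) and is ruled out by its colour and by lying flat on the bench; the 2.5x top crop confirms this. The clamp bed spans top (222–368, 170–208). The grip is the black cylinder at top (227,160).

```bash
python3 - <<'E'
from h import *
np.set_printoptions(precision=4,suppress=True)
s=bot.capture("scene");t=bot.capture("top")
for nm,p in(("s",s),("t",t)):
    for q in("column_mid","grip_mid"):
        for d in bot.silhouettes(p,q)[:2]:
            m=d["pixels"];im=p["image"][m].mean(0)
            r=cv2.minAreaRect(np.argwhere(m)[:,::-1].astype(np.float32))
            b=cv2.boxPoints(r); e=sorted([(np.linalg.norm(b[i]-b[(i+1)%4]),i) for i in range(4)])
            i=e[0][1];m1=(b[i]+b[(i+1)%4])/2;m2=(b[(i+2)%4]+b[(i+3)%4])/2
            z=.06 if q[0]=="c" else .185
            print(nm,q,round(d["confidence"],2),d["centre"],im,r[1],m1,m2,onz(p,m1,z),onz(p,m2,z),m.sum())
c=[onz(t,np.array(x)/2.5+[190,90],.02)[:2] for x in((82,226),(438,198),(445,264),(86,297))]
print(c, np.mean(c,0), [c[0]-c[1],c[3]-c[2]])
for n,sp,tp in(("col",(219.9,183.2),(409.3,227.6)),("cradle",(319.7,221.8),(312.3,183.6)),("jaw",(358.6,229),(276.2,183.3)),("crank",(394.3,204.7),(244.8,188)),("clamp",(337.2,248.1),(295.9,186.1))):
    print(n,tri(s,sp,t,tp))
E
```

```text
s column_mid 0.7 [238.6, 159.3] [ 38.8481  39.86   143.7022] (12.611851692199707, 45.59669494628906) [260.1765 152.7059] [215.9412 163.7647] [ 0.3017 -0.2352  0.06  ] [ 0.3762 -0.3387  0.06  ] 507
s grip_mid 0.66 [411.4, 216.8] [43.7109 42.3594 40.8906] (23.0, 12.0) [413. 206.] [413. 229.] [0.5599 0.2128 0.185 ] [0.628  0.2205 0.185 ] 256
t column_mid 0.93 [414.3, 276.0] [ 15.6562  17.222  107.0688] (12.805980682373047, 44.82093811035156) [430.256  262.3243] [395.0768 290.0973] [ 0.3296 -0.3514  0.06  ] [ 0.2508 -0.2481  0.06  ] 509
t column_mid 0.62 [407.9, 226.9] [98.9768 98.2442 98.9572] (13.532011032104492, 46.0872917175293) [432.0577 220.2885] [386.8654 229.3269] [ 0.451  -0.3608  0.06  ] [ 0.4233 -0.2278  0.06  ] 561
[array([0.5696, 0.2623]), array([ 0.6098, -0.1721]), array([ 0.5278, -0.1798]), array([0.4828, 0.2539])] [0.5475 0.0411] [array([-0.0402,  0.4344]), array([-0.045 ,  0.4338])]
col [ 0.4315 -0.3024  0.0416]
cradle [ 0.551  -0.0035  0.0797]
jaw [0.552  0.0958 0.079 ]
crank [0.526  0.1722 0.1493]
clamp [0.5566 0.0435 0.0044]
```

```bash
cat > ov.py <<'E'
from h import *
def comp(s,t,cols,grips,name,draw=True):
    out=[]
    for p in(s,t):
        for c3,w in((np.array(cols[0][:3]),0),(np.array(grips[0][:3]),1)):
            u=proj(p,c3);x0,y0=int(u[0])-33,int(u[1])-25
            im=cv2.resize(p["image"][y0:y0+50,x0:x0+66],None,fx=6,fy=6,interpolation=cv2.INTER_CUBIC)
            im=np.clip(im.astype(float)*1.6,0,255).astype(np.uint8)
            f=lambda X:tuple(int(v) for v in ((proj(p,X)-[x0,y0]+.5)*6))
            if draw:
                for c in cols:
                    m=np.array(c[:3]);d=np.array([-np.sin(c[3]),np.cos(c[3]),0])
                    n=np.array([d[1],-d[0],0])
                    v=m-(-np.array(p["R"]).T@np.array(p["t"]));h=np.cross(d,v);h/=np.linalg.norm(h)
                    for k in(-1,1):cv2.line(im,f(m-.07*d+k*.018*h),f(m+.07*d+k*.018*h),(0,255,0),1)
                for g in grips:
                    for z in(.157,.213):
                        pts=[f([g[0]+.011*np.cos(a),g[1]+.011*np.sin(a),z]) for a in np.linspace(0,6.28,24)]
                        cv2.polylines(im,[np.array(pts)],True,(0,255,255),1)
                    cv2.circle(im,f([g[3],g[4],.154]),3,(0,0,255),-1)
            out.append(im)
    cv2.imwrite(name,np.vstack([np.hstack(out[:2]),np.hstack(out[2:])]))
E
python3 - <<'E'
from ov import *
s=bot.capture("scene");t=bot.capture("top")
import pickle;pickle.dump((s,t),open("st.pkl","wb"))
comp(s,t,[(.437,-.294,.06,np.radians(11.8))],[(.597,.217,.185,.534,.172)],"pics/c1.png")
print(tri(s,(411.4,216.8),t,(224.7,159.4)))
E
```

```text
[0.5954804  0.21769111 0.18854896]
```

View pics/c1.png

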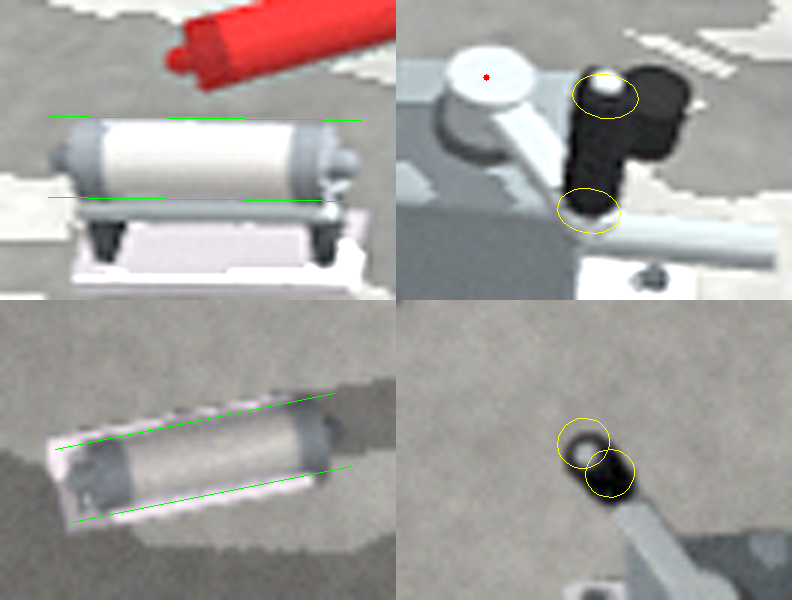

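Overlay check: the column model fits at (0.437, -0.294), yaw about 11.7°. The grip sits slightly nearer the robot than modelled, at about (0.5925, 0.2165). Next is the route to the column.

```bash
cat > plan.py <<'E'
from h import *
def pose():
    st=bot.read_state();R=np.array(st["tcp_rot"]);return np.array(st["position"]),np.degrees(np.arctan2(R[1,1],R[0,1])),st
def plan(wps,step=40,turn=.14):
    p,a,st=pose();pos=np.array(p);yaw=np.radians(a);rows=[]
    for x,y,z,ya in wps:
        T=np.array([x,y,z]);dy=np.radians(ya)-yaw
        n=max(1,int(np.ceil(max(np.linalg.norm(T-pos)*1000/step,abs(dy)/turn))))
        for k in range(n):
            rem=n-k;d=(T-pos)/rem*1000;r=(np.radians(ya)-yaw)/rem
            Y=np.array([np.cos(yaw),np.sin(yaw),0]);Z=np.array([0,0,-1.]);X=np.cross(Y,Z)
            row=[float(round(d@X,1)),float(round(d@Y,1)),float(round(d@Z,1)),0,0,float(round(-r,3))];rows.append(row)
            pos=pos+(X*row[0]+Y*row[1]+Z*row[2])/1000;yaw-=row[5]
        rows.append("|")
    print("at",np.round(p,4),round(a,2),"f",np.round(st["force"],2),"t",st["time_s"])
    print(str(rows).replace("0.0,","0,"))
E
python3 - <<'E'
from plan import *
plan([(.40,.40,.30,45),(.48,.05,.30,25),(.437,-.294,.17,11.7)],45)
E
```

```text
at [0.2467 0.5742 0.2022] 66.75 f [ 0.23  0.65 -0.36] t 1.8
[[-34.9, -16.6, -16.3, 0, 0, 0.063], [-35.9, -14.4, -16.3, 0, 0, 0.063], [-36.8, -12.1, -16.3, 0, 0, 0.063], [-37.4, -9.7, -16.3, 0, 0, 0.064], [-38.0, -7.3, -16.3, 0, 0, 0.063], [-38.4, -4.9, -16.3, 0, 0, 0.064], '|', [-38.0, -23.8, -0, 0, 0, 0.044], [-39.0, -22.2, -0, 0, 0, 0.044], [-40, -20.4, -0, 0, 0, 0.043], [-40.8, -18.7, -0, 0, 0, 0.044], [-41.6, -16.9, -0, 0, 0, 0.043], [-42.3, -15.0, -0, 0, 0, 0.044], [-42.9, -13.2, -0, 0, 0, 0.043], [-43.4, -11.3, -0, 0, 0, 0.044], '|', [-32.6, -20.5, 14.4, 0, 0, 0.026], [-33.2, -19.6, 14.4, 0, 0, 0.026], [-33.6, -18.7, 14.5, 0, 0, 0.026], [-34.1, -17.9, 14.4, 0, 0, 0.026], [-34.6, -17.0, 14.5, 0, 0, 0.026], [-35.0, -16.1, 14.4, 0, 0, 0.025], [-35.4, -15.2, 14.5, 0, 0, 0.026], [-35.8, -14.2, 14.4, 0, 0, 0.025], [-36.1, -13.4, 14.5, 0, 0, 0.026], '|']
```

Call:
play_rows:
  moves:
    - [[-35, -16.5, -16, 0, 0, 0.063], [-36, -14.5, -16, 0, 0, 0.063], [-37, -12, -16, 0, 0, 0.063], [-37.5, -9.5, -16, 0, 0, 0.064], [-38, -7.5, -16, 0, 0, 0.063]]
  fingers: 1

```text
time_s: 2.3
position: [0.3757, 0.4277, 0.2829]
tcp_rot: [[-0.749, 0.663, 0.0], [0.663, 0.749, 0.0], [-0.0, 0.0, -1.0]]
force: [0.7, 1.0, -0.2]
opening: 1.002
grasp_force: 0.0
```

Call:
play_rows:
  moves:
    - [[-38.5, -5, -16, 0, 0, 0.064], [-38, -24, 0, 0, 0, 0.044], [-39, -22, 0, 0, 0, 0.044], [-40, -20.5, 0, 0, 0, 0.043], [-41, -18.5, 0, 0, 0, 0.044]]

```text
time_s: 2.8
position: [0.4408, 0.2229, 0.2984]
tcp_rot: [[-0.572, 0.82, 0.001], [0.82, 0.572, 0.0], [-0.0, 0.001, -1.0]]
force: [0.6, 0.6, -0.3]
opening: 1.0
grasp_force: 0.0
```

Call:
play_rows:
  moves:
    - [[-41.5, -17, 0, 0, 0, 0.043], [-42.5, -15, 0, 0, 0, 0.044], [-43, -13, 0, 0, 0, 0.043], [-43.5, -11.5, 0, 0, 0, 0.044], [-32.5, -20.5, 14, 0, 0, 0.026]]

```text
time_s: 3.3
position: [0.4792, 0.0083, 0.2859]
tcp_rot: [[-0.397, 0.918, 0.007], [0.918, 0.397, -0.002], [-0.004, 0.006, -1.0]]
force: [0.6, 0.1, -0.7]
opening: 1.004
grasp_force: 0.0
```

Call:
play_rows:
  moves:
    - [[-33, -19.5, 14, 0, 0, 0.026], [-33.5, -18.5, 14, 0, 0, 0.026], [-34, -18, 14, 0, 0, 0.026], [-34.5, -17, 14, 0, 0, 0.026], [-35, -16, 14, 0, 0, 0.025]]

```text
time_s: 3.8
position: [0.4518, -0.181, 0.2139]
tcp_rot: [[-0.276, 0.961, 0.001], [0.961, 0.276, -0.0], [-0.001, 0.001, -1.0]]
force: [0.1, -0.0, 0.5]
opening: 1.0
grasp_force: 0.0
```

```bash
python3 - <<'E'
from plan import *
plan([(.437,-.294,.16,11.7),(.437,-.294,.057,11.7)],40)
E
```

```text
at [ 0.4518 -0.181   0.2139] 16.03 f [ 0.06 -0.04  0.46] t 3.8
[[-26.1, -11.4, 13.5, 0, 0, 0.019], [-26.4, -10.9, 13.5, 0, 0, 0.019], [-26.5, -10.3, 13.4, 0, 0, 0.019], [-26.8, -9.9, 13.5, 0, 0, 0.019], '|', [0, 0, 34.3, 0, 0, -0.0], [0, 0, 34.3, 0, 0, -0.0], [0, 0, 34.4, 0, 0, -0.0], '|']
```

Call:
play_rows:
  moves:
    - [[-26, -11.5, 13.5, 0, 0, 0.019], [-26.5, -11, 13.5, 0, 0, 0.019], [-26.5, -10.5, 13.5, 0, 0, 0.019], [-27, -10, 13.5, 0, 0, 0.019], [0, 0, 0, 0, 0, 0]]

```text
time_s: 4.3
position: [0.4364, -0.2961, 0.1587]
tcp_rot: [[-0.2, 0.98, -0.001], [0.98, 0.2, -0.0], [-0.0, -0.001, -1.0]]
force: [0.1, 1.1, -0.0]
opening: 0.999
grasp_force: 0.0
```

```bash
python3 - <<'E'
from plan import *
plan([(.437,-.294,.055,11.7)],30)
t=bot.capture("top");s=bot.capture("scene")
a=proj(t,[.437,-.294,.06]).astype(int);b=proj(s,[.437,-.294,.06]).astype(int)
f=lambda p,u:cv2.resize(p["image"][u[1]-45:u[1]+45,u[0]-45:u[0]+45],None,fx=4.4,fy=4.4,interpolation=cv2.INTER_CUBIC)
cv2.imwrite("pics/g1.png",np.hstack([f(t,a),f(s,b)]))
E
```

```text
at [ 0.4364 -0.2961  0.1587] 11.53 f [ 0.11  1.08 -0.  ] t 4.3
[[0.5, 0.2, 25.9, 0, 0, -0.001], [0.5, 0.3, 25.9, 0, 0, -0.001], [0.5, 0.2, 26.0, 0, 0, -0.0], [0.4, 0.3, 25.9, 0, 0, -0.001], '|']
```

View pics/g1.png

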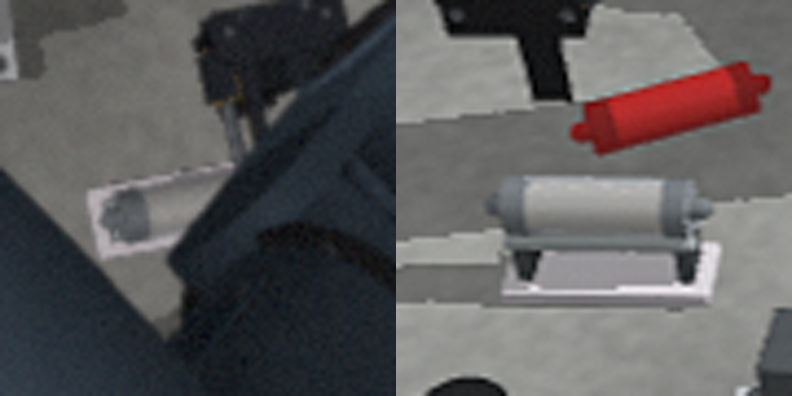

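The column is still in place and the fingers straddle it from above, so I'm descending.

Call:
play_rows:
  moves:
    - [[0.5, 0, 26, 0, 0, 0], [0.5, 0.5, 26, 0, 0, 0], [0.5, 0, 26, 0, 0, 0], [0.5, 0.5, 26, 0, 0, 0], [0, 0, 0, 0, 0, 0]]

```text
time_s: 4.9
position: [0.4361, -0.2876, 0.0542]
tcp_rot: [[-0.205, 0.979, -0.004], [0.979, 0.205, 0.005], [0.006, -0.003, -1.0]]
force: [-0.1, 0.6, 0.8]
opening: 1.003
grasp_force: 0.0
```

Call:
play_rows:
  moves:
    - [[0, 0, 0, 0, 0, 0], [0, 0, 0, 0, 0, 0], [0, 0, 0, 0, 0, 0], [0, 0, 0, 0, 0, 0], [0, 0, 0, 0, 0, 0]]
  fingers: 0

```text
time_s: 5.4
position: [0.4378, -0.291, 0.0569]
tcp_rot: [[-0.203, 0.979, 0.001], [0.979, 0.203, -0.001], [-0.001, 0.001, -1.0]]
force: [0.3, 0.7, -0.0]
opening: 0.632
grasp_force: 0.0
```

Call:
play_rows:
  moves:
    - [[0, 0, 0, 0, 0, 0]]
  fingers: -0.08

```text
time_s: 5.5
position: [0.4376, -0.2908, 0.0565]
tcp_rot: [[-0.204, 0.979, 0.0], [0.979, 0.204, -0.0], [-0.001, 0.0, -1.0]]
force: [0.1, 0.2, 0.0]
opening: 0.54
grasp_force: 0.0
```

Call:
play_rows:
  moves:
    - [[0, 0, 0, 0, 0, 0], [0, 0, 0, 0, 0, 0]]
  fingers: -0.1

```text
time_s: 5.7
position: [0.4375, -0.2906, 0.0561]
tcp_rot: [[-0.203, 0.979, -0.0], [0.979, 0.203, 0.0], [0.0, -0.0, -1.0]]
force: [0.4, 0.3, -1.2]
opening: 0.464
grasp_force: 0.0
```

Call:
play_rows:
  moves:
    - [[0, 0, 0, 0, 0, 0]]
  fingers: -0.14

```text
time_s: 5.8
position: [0.4375, -0.2906, 0.0561]
tcp_rot: [[-0.204, 0.979, -0.0], [0.979, 0.204, 0.0], [0.0, -0.0, -1.0]]
force: [0.1, 0.4, -0.3]
opening: 0.442
grasp_force: 0.0
```

Call:
play_rows:
  moves:
    - [[0, 0, 0, 0, 0, 0], [0, 0, 0, 0, 0, 0], [0, 0, 0, 0, 0, 0]]
  fingers: -1

```text
time_s: 6.1
position: [0.4375, -0.2906, 0.0561]
tcp_rot: [[-0.204, 0.979, -0.0], [0.979, 0.204, 0.0], [0.0, -0.0, -1.0]]
force: [0.4, -0.4, -0.4]
opening: 0.242
grasp_force: 0.0
```

```bash
python3 - <<'E'
from plan import *
print(bot.read_state())
t=bot.capture("top");s=bot.capture("scene")
a=proj(t,[.437,-.294,.06]).astype(int);b=proj(s,[.437,-.294,.06]).astype(int)
f=lambda p,u:cv2.resize(p["image"][u[1]-45:u[1]+45,u[0]-45:u[0]+45],None,fx=4.4,fy=4.4,interpolation=cv2.INTER_CUBIC)
cv2.imwrite("pics/g2.png",np.hstack([f(t,a),f(s,b)]))
E
```

```text
{'time_s': 6.1, 'joint_positions': array([-4.57930738e+01,  3.55979665e+01,  1.03362978e+02, -1.96264317e-03,
        4.10472029e+01, -5.75378786e+01]), 'qvel': array([ 0.0168069 ,  0.04578884, -0.04652321,  0.00101738,  0.01836448,
        0.05290068]), 'tau': array([-2.23238829e-03, -3.98411393e+01, -9.43196476e+00,  6.29632894e-03,
        8.52770777e-02,  6.31329544e-05]), 'position': array([ 0.4374921 , -0.29058827,  0.05609388]), 'tcp_rot': array([[-2.03578265e-01,  9.79058669e-01, -1.15267789e-04],
       [ 9.79058669e-01,  2.03578276e-01,  8.62423990e-05],
       [ 1.07902386e-04, -9.52968497e-05, -9.99999990e-01]]), 'force': array([ 0.35817745, -0.44395843, -0.37287398]), 'moment': array([-0.12555611,  0.02517512, -0.05841415]), 'grasp_force': 0.0, 'opening': 0.2417499068829225}
```

View pics/g2.png

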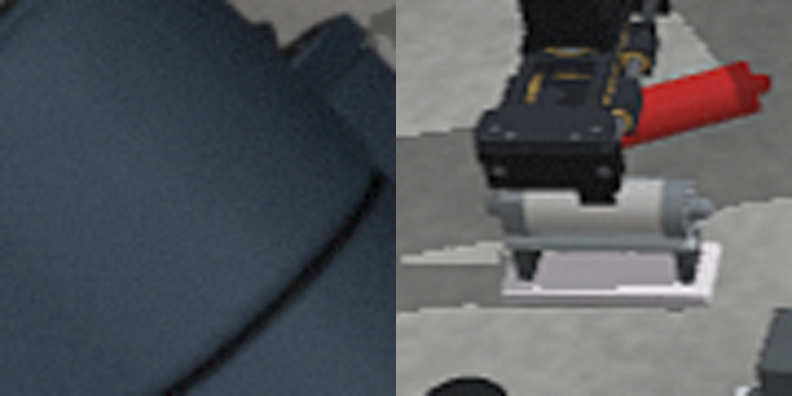

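```bash
python3 - <<'E'
from plan import *
p,a,st=pose();s=bot.capture("scene");R=np.array(st["tcp_rot"])
b=proj(s,[.437,-.294,.06]).astype(int)
def f(v): return np.round((proj(s,p+R@np.array(v))-b+45)*4.4+[396,0])
print("tip near",[f([k*.0095,.0255,.014]) for k in(-1,1)],"inner",f([0,.0105,.014]))
print("body low near edge",[f([k*.0375,.095,-.056]) for k in(-1,1)])
for z in(.112,.15,.2):print(z,onz(s,b+(np.array([600,203])-[594,198])/4.4,z))
c=onz(s,b+(np.array([610,203])-[594,198])/4.4,.042);print(c, R.T@(c-p))
E
```

```text
tip near [array([583., 253.]), array([614., 253.])] inner [603. 237.]
body low near edge [array([490., 242.]), array([623., 244.])]
0.112 [ 0.49245955 -0.2608187   0.112     ]
0.15 [ 0.53290212 -0.2381734   0.15      ]
0.2 [ 0.58611603 -0.20837695  0.2       ]
[ 0.41658615 -0.29646598  0.042     ] [-0.00148024 -0.02131247  0.01431153]
```

```bash
python3 - <<'E'
from plan import *
_,_,st=pose();s=bot.capture("scene");t=bot.capture("top")
R=np.array([[-0.2,.98,0],[.98,.2,0],[0,0,-1.]]);p=np.array([.4364,-.2961,.1587])
for c,o in((t,0),(s,396)):
    b=proj(c,[.437,-.294,.06]).astype(int)
    f=lambda v: np.round((proj(c,p+R@np.array(v))-b+45)*4.4+[o,0])
    for sg in(-1,1):
        print(o,sg,"finger tip outer",[f([k*.0095,sg*.0585,.014]) for k in(-1,1)],"inner",[f([k*.0095,sg*.0435,.014]) for k in(-1,1)],"body",[f([k*.0375,sg*.095,-.056]) for k in(-1,1)])
print(s["R"],s["fx"],s["cy"],s["distortion"])
E
```

```text
0 -1 finger tip outer [array([275., 284.]), array([245., 290.])] inner [array([270., 260.]), array([239., 266.])] body [array([375., 335.]), array([246., 361.])]
0 1 finger tip outer [array([232.,  97.]), array([202., 103.])] inner [array([237., 121.]), array([207., 127.])] body [array([297.,  12.]), array([172.,  36.])]
396 -1 finger tip outer [array([575.,  30.]), array([606.,  31.])] inner [array([570.,  45.]), array([602.,  46.])] body [array([ 522., -103.]), array([ 647., -102.])]
396 1 finger tip outer [array([534., 154.]), array([568., 154.])] inner [array([540., 137.]), array([573., 138.])] body [array([445.,  94.]), array([586.,  96.])]
[[-0.24375015  0.96962548 -0.02030516]
 [ 0.65846343  0.15008432 -0.73749617]
 [-0.71204759 -0.19313501 -0.675046  ]] 506.6475303325471 197.40041532648925 [0.00747008 0.         0.         0.         0.        ]
```

```bash
python3 - <<'E'
from plan import *
s=bot.capture("scene");t=bot.capture("top")
bt=proj(t,[.437,-.294,.06]).astype(int);bs=proj(s,[.437,-.294,.06]).astype(int)
T=lambda x,y:bt-45+np.array([x,y])/4.4
S=lambda x,y:bs-45+np.array([x-396,y])/4.4
print(tri(s,S(553,146),t,T(219,112)))
for o in((248,160),(240,165),(258,155)): print(tri(s,S(550,100),t,T(*o)))
print(bt,bs)
s2=cv2.resize(s["image"][bs[1]-70:bs[1]+40,bs[0]-60:bs[0]+60],None,fx=5,fy=5,interpolation=cv2.INTER_CUBIC)
# gripper visibility in top
cv2.imwrite("pics/t3.png",cv2.resize(t["image"][180:330,330:480],None,fx=3.9,fy=3.9))
cv2.imwrite("pics/s3.png",s2)
E
```

```text
[ 0.48656694 -0.28597012  0.14452607]
[ 0.45601195 -0.30031741  0.1518092 ]
[ 0.45392832 -0.29856778  0.14991449]
[ 0.45795282 -0.30272636  0.15366316]
[409 224] [222 179]
```

```bash
python3 - <<'E'
from plan import *
import pickle
s,t=pickle.load(open("st.pkl","rb"))
print("base",proj(s,[0,0,0]),proj(t,[0,0,0]))
R=np.array([[-0.9188,.3947,0],[.3947,.9188,0],[0,0,-1.]]);p=np.array([.2467,.5742,.2022])
for sg in(-1,1):
    for v in([0,sg*.0585,.014],[0,sg*.0435,.014],[.0375,sg*.095,-.056],[-.0375,sg*.095,-.056]): print(sg,v,proj(s,p+R@np.array(v)),proj(t,p+R@np.array(v)))
a=s["image"][60:160,530:640];b=t["image"][180:330,60:230]
cv2.imwrite("pics/st.png",np.hstack([cv2.resize(a,(440,400)),cv2.resize(b,(360,400))[:, :360]]))
E
```

```text
base [361.10842471 121.75622462] [306.96364671 376.51704745]
-1 [0, -0.0585, 0.014] [553.27838503 133.25244213] [ 96.88246719 304.55284395]
-1 [0, -0.0435, 0.014] [559.39909067 135.3122413 ] [ 91.42176126 302.07142612]
-1 [0.0375, -0.095, -0.056] [551.84070645  97.65243778] [ 86.84169745 330.74545545]
-1 [-0.0375, -0.095, -0.056] [540.95861725 111.29248718] [102.79676547 299.60570616]
1 [0, 0.0585, 0.014] [602.91675581 149.94743746] [ 54.37896927 285.26912487]
1 [0, 0.0435, 0.014] [596.30115056 147.7236819 ] [ 59.81719252 287.73255151]
1 [0.0375, 0.095, -0.056] [635.33034635 123.05676993] [ 12.12346492 296.71286586]
1 [-0.0375, 0.095, -0.056] [626.79367481 138.75421529] [ 28.92169952 266.16747676]
```

View pics/st.png

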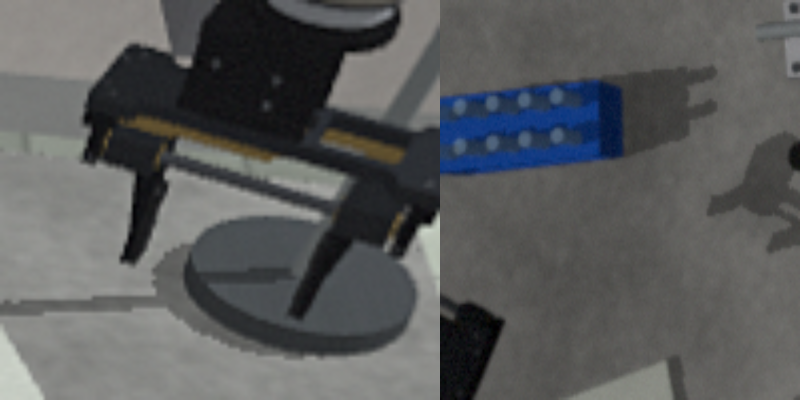

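```bash
python3 - <<'E'
from plan import *
from scipy.optimize import least_squares
import pickle
s,t=pickle.load(open("st.pkl","rb"))
print(bot.tips_ahead)
R=np.array([[-0.9188,.3947,0],[.3947,.9188,0],[0,0,-1.]]);p=np.array([.2467,.5742,.2022])
# start: scene tips observed (562,125.5),(604,139.5); top body corner (88,300)
for dz in(0,.02,.03,.04):
    q=p+[0,0,dz]
    print(dz,*[np.round(proj(s,q+R@np.array([0,sg*.051,.014])),1) for sg in(-1,1)],proj(t,q+R@np.array([-.0375,-.095,-.056])))
f=lambda d:np.concatenate([proj(s,p+d+R@np.array([0,-.048,.014]))-[562,125.5],proj(s,p+d+R@np.array([0,.048,.014]))-[604,139.5]])
for x0 in ([0,0,0],):
    r=least_squares(f,x0);print(r.x,r.cost)
E
```

```text
0.014
0 [556.3 134.3] [599.6 148.8] [102.79676547 299.60570616]
0.02 [558.7 127.6] [602.6 142. ] [ 98.18642054 300.65741125]
0.03 [560.  124.2] [604.1 138.6] [ 95.8025696  301.20128424]
0.04 [561.2 120.7] [605.7 135. ] [ 93.36384325 301.75772801]
[ 0.01415998 -0.00128862  0.03618797] 0.01705219364208524
```

Call:
play_rows:
  moves:
    - [[0, 0, -10, 0, 0, 0], [0, 0, 0, 0, 0, 0], [0, 0, 0, 0, 0, 0], [0, 0, 0, 0, 0, 0], [0, 0, 0, 0, 0, 0]]
  fingers: 1

```text
time_s: 6.95
position: [0.4374, -0.2904, 0.0658]
tcp_rot: [[-0.204, 0.979, -0.001], [0.979, 0.204, 0.001], [0.001, -0.0, -1.0]]
force: [0.2, 0.8, 0.4]
opening: 0.389
grasp_force: 0.0
```

Call:
play_rows:
  moves:
    - [[0, 0, 0, 0, 0, 0], [0, 0, 0, 0, 0, 0], [0, 0, 0, 0, 0, 0], [0, 0, 0, 0, 0, 0], [0, 0, 0, 0, 0, 0]]

```text
time_s: 7.45
position: [0.4375, -0.2906, 0.0661]
tcp_rot: [[-0.204, 0.979, 0.0], [0.979, 0.204, -0.0], [-0.0, 0.0, -1.0]]
force: [-0.5, 0.5, 0.6]
opening: 0.845
grasp_force: 0.0
```

```bash
cat > dzov.py <<'E'
from plan import *
def run(name,dzs=(0,.027,.035),fx=5,w=None):
    p,a,st=pose();R=np.array(st["tcp_rot"]);s=bot.capture("scene")
    o=st["opening"]*.0435
    u=proj(s,p).astype(int);x0,y0=u[0]-70,u[1]-70
    im=cv2.resize(s["image"][y0:y0+105,x0:x0+140],None,fx=fx,fy=fx,interpolation=cv2.INTER_CUBIC)
    im=np.clip(im.astype(float)*1.5,0,255).astype(np.uint8)
    for dz,c in zip(dzs,((0,0,255),(0,255,0),(255,255,0))):
        f=lambda v:tuple(int(k) for k in (proj(s,p+[0,0,dz]+R@np.array(v))-[x0,y0]+.5)*fx)
        for sg in(-1,1):
            cv2.line(im,f([-.0095,sg*(o+.0),.014]),f([.0095,sg*(o+.0),.014]),c,1)
            cv2.line(im,f([-.0095,sg*(o+.015),.014]),f([.0095,sg*(o+.015),.014]),c,1)
        cv2.line(im,f([-.0375,.095,-.056]),f([.0375,.095,-.056]),c,1)
    cv2.imwrite(name,im);print(np.round(p,4),st["opening"],st["force"],st["time_s"])
E
python3 -c "
from dzov import *
run('pics/z1.png')"
```

```text
[ 0.4375 -0.2906  0.0661] 0.8446176114257228 [-0.46579777  0.48722186  0.5759549 ] 7.45
```

View pics/z1.png

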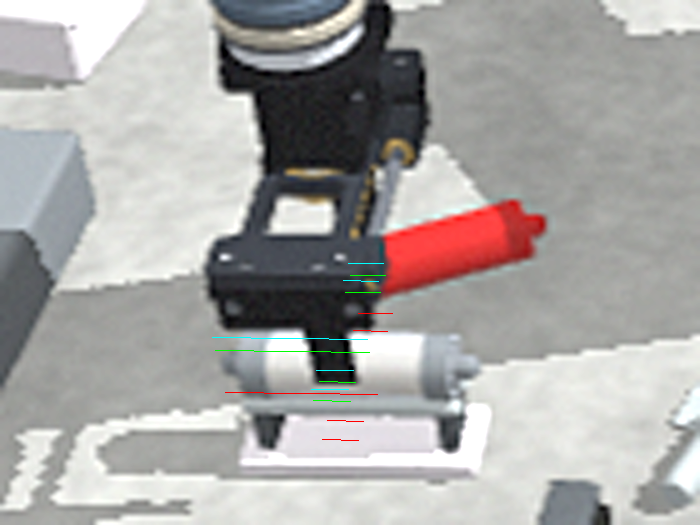

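Call:
play_rows:
  moves:
    - [[0, 0, 10, 0, 0, 0], [0, 0, 10, 0, 0, 0], [0, 0, 5, 0, 0, 0], [0, 0, 0, 0, 0, 0]]

```text
time_s: 7.9
position: [0.4368, -0.2899, 0.0398]
tcp_rot: [[-0.203, 0.979, -0.002], [0.979, 0.203, 0.002], [0.002, -0.002, -1.0]]
force: [0.5, -0.3, 0.6]
opening: 1.001
grasp_force: 0.0
```

Call:
play_rows:
  moves:
    - [[0, 0, 5, 0, 0, 0], [0, 0, 5, 0, 0, 0], [0, 0, 0, 0, 0, 0]]

```text
time_s: 8.2
position: [0.4372, -0.2903, 0.0306]
tcp_rot: [[-0.204, 0.979, -0.001], [0.979, 0.204, 0.001], [0.001, -0.001, -1.0]]
force: [0.2, -0.1, 0.7]
opening: 1.001
grasp_force: 0.0
```

Call:
play_rows:
  moves:
    - [[0, 0, 3, 0, 0, 0], [0, 0, 3, 0, 0, 0], [0, 0, 2, 0, 0, 0], [0, 0, 0, 0, 0, 0]]

```text
time_s: 8.6
position: [0.4374, -0.2905, 0.0229]
tcp_rot: [[-0.203, 0.979, -0.0], [0.979, 0.203, 0.0], [0.0, -0.0, -1.0]]
force: [-0.3, 0.3, -0.6]
opening: 1.004
grasp_force: 0.0
```

```bash
python3 -c "
from dzov import *
run('pics/z2.png',(.033,))"
```

```text
[ 0.4374 -0.2905  0.0229] 1.0038549076029117 [-0.25586373  0.27956943 -0.56349638] 8.6
```

View pics/z2.png

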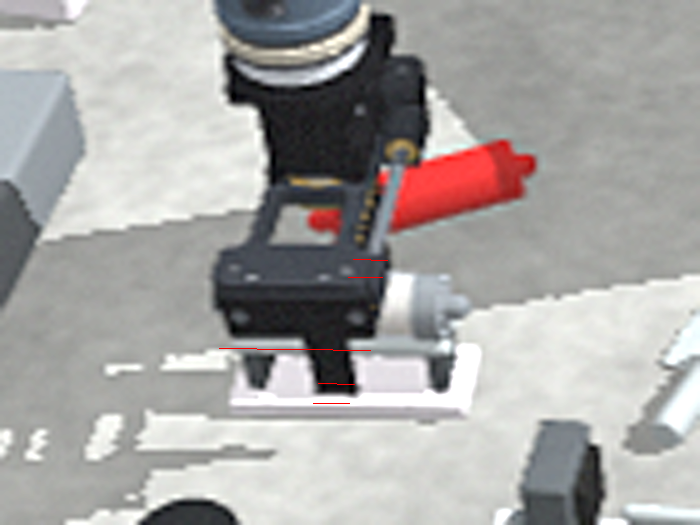

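The near fingertip now sits well below the tube's axis (about 44 mm up), so the reported z reads about 34 mm lower than the cameras show. Closing gently.

Call:
play_rows:
  moves:
    - [[0, 0, 2, 0, 0, 0], [0, 0, 0, 0, 0, 0], [0, 0, 0, 0, 0, 0], [0, 0, 0, 0, 0, 0], [0, 0, 0, 0, 0, 0]]
  fingers: 0.1

```text
time_s: 9.15
position: [0.4376, -0.2906, 0.0212]
tcp_rot: [[-0.204, 0.979, 0.0], [0.979, 0.204, -0.0], [-0.0, 0.0, -1.0]]
force: [-0.4, -0.0, -1.3]
opening: 0.631
grasp_force: 0.0
```

Call:
play_rows:
  moves:
    - [[0, 0, 0, 0, 0, 0], [0, 0, 0, 0, 0, 0]]
  fingers: -0.08

```text
time_s: 9.35
position: [0.4375, -0.2906, 0.0212]
tcp_rot: [[-0.204, 0.979, 0.0], [0.979, 0.204, -0.0], [-0.0, 0.0, -1.0]]
force: [0.6, 0.2, 0.1]
opening: 0.497
grasp_force: 0.0
```

Call:
play_rows:
  moves:
    - [[0, 0, 0, 0, 0, 0], [0, 0, 0, 0, 0, 0], [0, 0, 0, 0, 0, 0]]
  fingers: -0.14

```text
time_s: 9.65
position: [0.4375, -0.2906, 0.0211]
tcp_rot: [[-0.204, 0.979, -0.0], [0.979, 0.204, -0.0], [0.0, -0.0, -1.0]]
force: [0.5, -0.5, -0.0]
opening: 0.433
grasp_force: 0.3
```

Call:
play_rows:
  moves:
    - [[0, 0, 0, 0, 0, 0], [0, 0, 0, 0, 0, 0], [0, 0, 0, 0, 0, 0]]
  fingers: -0.2

```text
time_s: 9.95
position: [0.4366, -0.2907, 0.0212]
tcp_rot: [[-0.204, 0.979, -0.001], [0.979, 0.204, 0.0], [0.0, -0.001, -1.0]]
force: [-4.9, -3.2, 2.4]
opening: 0.404
grasp_force: 23.4
```

Call:
play_rows:
  moves:
    - [[0, 0, 0, 0, 0, 0], [0, 0, 0, 0, 0, 0], [0, 0, 0, 0, 0, 0]]
  fingers: -1

```text
time_s: 10.25
position: [0.4367, -0.2907, 0.0212]
tcp_rot: [[-0.204, 0.979, -0.001], [0.979, 0.204, 0.0], [0.0, -0.001, -1.0]]
force: [-4.6, -2.1, 2.5]
opening: 0.405
grasp_force: 30.0
```

Call:
play_rows:
  moves:
    - [[0, 0, -3, 0, 0, 0], [0, 0, -7, 0, 0, 0], [0, 0, -20, 0, 0, 0], [0, 0, -40, 0, 0, 0], [0, 0, -40, 0, 0, 0]]

```text
time_s: 10.75
position: [0.4373, -0.2896, 0.1318]
tcp_rot: [[-0.203, 0.979, -0.001], [0.979, 0.203, 0.002], [0.002, -0.0, -1.0]]
force: [0.6, -1.5, -2.9]
opening: 0.409
grasp_force: 30.0
```

Call:
play_rows:
  moves:
    - [[0, 0, -25, 0, 0, 0], [0, 0, 0, 0, 0, 0]]

```text
time_s: 10.95
position: [0.4401, -0.2923, 0.1601]
tcp_rot: [[-0.204, 0.979, 0.007], [0.979, 0.204, -0.006], [-0.008, 0.006, -1.0]]
force: [0.3, -0.7, -3.7]
opening: 0.402
grasp_force: 30.0
```

```bash
cat > cl.py <<'E'
from plan import *
def draw(name,o,a,g,s,t):
    c,sn=np.cos(a),np.sin(a);W=lambda x,y,z:np.array([o[0]+c*x-sn*y,o[1]+sn*x+c*y,z])
    outs=[]
    for p,box in((s,(225,195,225,80)),(t,(215,145,165,70))):
        x0,y0,w,h=box;k=790/w if p is s else 790/w
        k=3.5 if p is s else 4.7
        im=cv2.resize(p["image"][y0:y0+h,x0:x0+w],None,fx=k,fy=k,interpolation=cv2.INTER_CUBIC)
        im=np.clip(im.astype(float)*1.4,0,255).astype(np.uint8)
        f=lambda X:tuple(int(v) for v in((proj(p,X)-[x0,y0]+.5)*k))
        def L(A,B,col):cv2.line(im,f(A),f(B),col,1)
        q=[W(-.045,-.22,.02),W(.045,-.22,.02),W(.045,.22,.02),W(-.045,.22,.02)]
        for i in range(4):L(q[i],q[(i+1)%4],(0,0,255))
        for x in(-.01,.01):L(W(x,-.14,.0643),W(x,.035,.0643),(0,255,0))
        q=[W(-.04,.09,.13),W(.04,.09,.13),W(.04,.17,.13),W(-.04,.17,.13)]
        for i in range(4):L(q[i],q[(i+1)%4],(255,255,0))
        for y,z,r in((.05,.08,.014),(-.15,.08,.014)):
            q=[W(-r,y,z-r),W(r,y,z-r),W(r,y,z+r),W(-r,y,z+r)]
            for i in range(4):L(q[i],q[(i+1)%4],(255,0,255))
        for z in(.157,.213):
            cv2.polylines(im,[np.array([f([g[0]+.011*np.cos(b),g[1]+.011*np.sin(b),z]) for b in np.linspace(0,6.28,24)])],True,(0,255,255),1)
        cv2.circle(im,f(W(0,.13,.154)),3,(0,0,255),-1)
        outs.append(cv2.copyMakeBorder(im,0,0,0,max(0,790-im.shape[1]),cv2.BORDER_CONSTANT)[:,:790])
    cv2.imwrite(name,np.vstack(outs)[:600])
E
python3 - <<'E'
from cl import *
import pickle
s=bot.capture("scene");t=bot.capture("top");pickle.dump((s,t),open("st2.pkl","wb"))
s0,t0=pickle.load(open("st.pkl","rb"))
draw("pics/cl.png",(.547,.0425),np.radians(5.6),(.5925,.2165),s0,t0)
plan([(.437,-.29,.16,11.7)])
E
```

```text
at [ 0.4376 -0.2901  0.1562] 11.75 f [-0.73  0.03 -2.56] t 11.05
[[0.2, -0.5, -3.8, 0, 0, 0.001], '|']
```

View pics/cl.png

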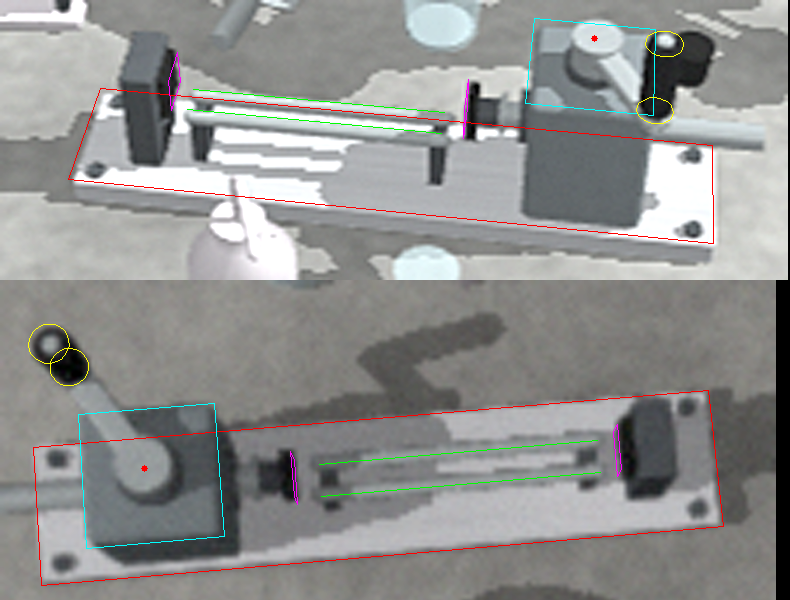

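The held column weighs about 3 N. In the overlay the clamp model fits both pictures: bed corners, rods, jaw at about y=+50 mm, pad near -150 mm, crank hub. Now I'll carry the column over to it.

```bash
python3 - <<'E'
from plan import *
plan([(.5514,-.0019,.16,5.6),(.5514,-.0019,.055,5.6)],32)
E
```

```text
at [ 0.4376 -0.2901  0.1562] 11.75 f [-0.73  0.03 -2.56] t 11.05
[[25.9, 17.0, -0.4, 0, 0, 0.011], [26.1, 16.7, -0.4, 0, 0, 0.011], [26.3, 16.4, -0.4, 0, 0, 0.011], [26.4, 16.2, -0.4, 0, 0, 0.011], [26.6, 15.9, -0.4, 0, 0, 0.011], [26.8, 15.6, -0.4, 0, 0, 0.01], [27.0, 15.3, -0.3, 0, 0, 0.011], [27.1, 15.0, -0.4, 0, 0, 0.01], [27.3, 14.7, -0.3, 0, 0, 0.011], [27.4, 14.4, -0.4, 0, 0, 0.01], '|', [-0, 0, 26.3, 0, 0, 0.0], [-0, 0, 26.2, 0, 0, 0.0], [-0, 0, 26.3, 0, 0, 0.0], [-0, 0, 26.2, 0, 0, 0.0], '|']
```

Call:
play_rows:
  moves:
    - [[26, 17, -0.5, 0, 0, 0.011], [26, 16.5, -0.5, 0, 0, 0.011], [26.5, 16.5, -0.5, 0, 0, 0.011], [26.5, 16, -0.5, 0, 0, 0.011], [26.5, 16, -0.5, 0, 0, 0.011]]

```text
time_s: 11.55
position: [0.493, -0.1442, 0.1563]
tcp_rot: [[-0.149, 0.989, -0.004], [0.989, 0.149, 0.003], [0.003, -0.004, -1.0]]
force: [0.8, 0.4, -2.8]
opening: 0.406
grasp_force: 30.0
```

Call:
play_rows:
  moves:
    - [[27, 15.5, -0.5, 0, 0, 0.01], [27, 15.5, 0, 0, 0, 0.011], [27, 15, -0.5, 0, 0, 0.01], [27, 14.5, 0, 0, 0, 0.011], [27.5, 14.5, -0.5, 0, 0, 0.01]]

```text
time_s: 12.05
position: [0.5496, -0.0006, 0.1574]
tcp_rot: [[-0.097, 0.995, -0.005], [0.995, 0.097, 0.001], [0.002, -0.005, -1.0]]
force: [0.3, -1.0, -2.4]
opening: 0.405
grasp_force: 30.0
```

Call:
play_rows:
  moves:
    - [[0, 0, 0, 0, 0, 0], [0, 0, 0, 0, 0, 0], [0, 0, 0, 0, 0, 0]]

```text
time_s: 12.35
position: [0.5499, -0.0027, 0.1587]
tcp_rot: [[-0.098, 0.995, -0.003], [0.995, 0.098, 0.0], [0.001, -0.003, -1.0]]
force: [-0.4, 0.0, -2.3]
opening: 0.405
grasp_force: 30.0
```

```bash
python3 - <<'E'
from plan import *
plan([(.5514,-.0019,.052,5.6)],28)
E
```

```text
at [ 0.5499 -0.0027  0.1587] 5.6 f [-0.37  0.03 -2.33] t 12.35
[[0.2, 0.4, 26.7, 0, 0, -0.0], [0.1, 0.4, 26.7, 0, 0, -0.0], [0.2, 0.4, 26.6, 0, 0, -0.0], [0.1, 0.4, 26.7, 0, 0, -0.0], '|']
```

Call:
play_rows:
  moves:
    - [[0.5, 0.5, 26, 0, 0, 0], [0, 0.5, 26, 0, 0, 0], [0, 0.5, 26, 0, 0, 0], [0, 0, 15, 0, 0, 0], [0, 0, 0, 0, 0, 0]]

```text
time_s: 12.85
position: [0.5501, -0.0025, 0.0646]
tcp_rot: [[-0.096, 0.995, -0.006], [0.995, 0.096, 0.001], [0.002, -0.006, -1.0]]
force: [-0.6, 0.3, -2.1]
opening: 0.403
grasp_force: 30.0
```

Call:
play_rows:
  moves:
    - [[0, 0, 4, 0, 0, 0], [0, 0, 3, 0, 0, 0], [0, 0, 3, 0, 0, 0], [0, 0, 2, 0, 0, 0], [0, 0, 0, 0, 0, 0]]

```text
time_s: 13.35
position: [0.5526, -0.0016, 0.0553]
tcp_rot: [[-0.098, 0.995, 0.0], [0.995, 0.098, -0.0], [-0.0, 0.0, -1.0]]
force: [0.2, 0.1, -2.1]
opening: 0.408
grasp_force: 30.0
```

Call:
play_rows:
  moves:
    - [[0, -1, 3, 0, 0, 0], [0, 0, 3, 0, 0, 0], [0, 0, 2, 0, 0, 0], [0, 0, 0, 0, 0, 0]]

```text
time_s: 13.75
position: [0.5513, -0.0017, 0.0468]
tcp_rot: [[-0.098, 0.995, -0.001], [0.995, 0.098, 0.0], [0.0, -0.001, -1.0]]
force: [0.2, -0.3, -2.5]
opening: 0.405
grasp_force: 30.0
```

Call:
play_rows:
  moves:
    - [[0, 0, 1.5, 0, 0, 0], [0, 0, 1, 0, 0, 0], [0, 0, 0, 0, 0, 0]]

```text
time_s: 14.05
position: [0.5515, -0.0017, 0.0445]
tcp_rot: [[-0.098, 0.995, -0.0], [0.995, 0.098, 0.0], [0.0, -0.0, -1.0]]
force: [-0.9, 0.3, -2.9]
opening: 0.411
grasp_force: 30.0
```

Call:
play_rows:
  moves:
    - [[0, 0, 1, 0, 0, 0], [0, 0, 0, 0, 0, 0]]

```text
time_s: 14.25
position: [0.5515, -0.0018, 0.0436]
tcp_rot: [[-0.098, 0.995, -0.0], [0.995, 0.098, 0.0], [0.0, -0.0, -1.0]]
force: [-0.1, -0.2, -3.4]
opening: 0.405
grasp_force: 30.0
```

Call:
play_rows:
  moves:
    - [[0, 0, 1, 0, 0, 0], [0, 0, 0, 0, 0, 0]]

```text
time_s: 14.45
position: [0.5515, -0.0018, 0.0426]
tcp_rot: [[-0.098, 0.995, -0.0], [0.995, 0.098, 0.0], [0.0, -0.0, -1.0]]
force: [0.3, -0.0, -2.0]
opening: 0.402
grasp_force: 30.0
```

Call:
play_rows:
  moves:
    - [[0, 0, 1, 0, 0, 0], [0, 0, 0, 0, 0, 0]]

```text
time_s: 14.65
position: [0.5517, -0.0018, 0.0416]
tcp_rot: [[-0.098, 0.995, 0.0], [0.995, 0.098, -0.0], [-0.0, 0.0, -1.0]]
force: [-0.2, -0.7, -2.3]
opening: 0.409
grasp_force: 30.0
```

Call:
play_rows:
  moves:
    - [[0, 0, 0.5, 0, 0, 0], [0, 0, 0, 0, 0, 0]]

```text
time_s: 14.85
position: [0.5518, -0.0018, 0.0414]
tcp_rot: [[-0.098, 0.995, 0.0], [0.995, 0.098, -0.0], [-0.0, 0.0, -1.0]]
force: [-0.4, -0.0, -1.5]
opening: 0.405
grasp_force: 30.0
```

Call:
play_rows:
  moves:
    - [[0, 0, 0.5, 0, 0, 0], [0, 0, 0, 0, 0, 0]]

```text
time_s: 15.05
position: [0.5519, -0.0018, 0.0413]
tcp_rot: [[-0.098, 0.995, 0.001], [0.995, 0.098, -0.0], [-0.0, 0.001, -1.0]]
force: [-0.7, 0.3, 4.6]
opening: 0.409
grasp_force: 30.0
```

Call:
play_rows:
  moves:
    - [[0, 0, 0.5, 0, 0, 0], [0, 0, 0, 0, 0, 0]]

```text
time_s: 15.25
position: [0.5519, -0.0018, 0.0413]
tcp_rot: [[-0.098, 0.995, 0.001], [0.995, 0.098, -0.0], [-0.0, 0.001, -1.0]]
force: [-2.3, 0.5, 8.4]
opening: 0.403
grasp_force: 30.0
```

Call:
play_rows:
  moves:
    - [[0, 0, -0.5, 0, 0, 0], [0, 0, 0, 0, 0, 0]]

```text
time_s: 15.45
position: [0.5519, -0.0018, 0.0413]
tcp_rot: [[-0.098, 0.995, 0.001], [0.995, 0.098, -0.0], [-0.0, 0.001, -1.0]]
force: [-1.2, 1.0, 6.1]
opening: 0.405
grasp_force: 30.0
```

Call:
play_rows:
  moves:
    - [[0, 0, 0, 0, 0, 0], [0, 0, 0, 0, 0, 0], [0, 0, 0, 0, 0, 0], [0, 0, 0, 0, 0, 0], [0, 0, 0, 0, 0, 0]]
  fingers: 0.3

```text
time_s: 15.95
position: [0.5515, -0.0018, 0.0404]
tcp_rot: [[-0.098, 0.995, -0.0], [0.995, 0.098, 0.0], [0.0, -0.0, -1.0]]
force: [-0.1, 0.7, -0.5]
opening: 0.64
grasp_force: 0.0
```

Call:
play_rows:
  moves:
    - [[0, 0, -10, 0, 0, 0], [0, 0, -20, 0, 0, 0], [0, 0, -40, 0, 0, 0], [0, 0, -40, 0, 0, 0], [0, 0, -40, 0, 0, 0]]

```text
time_s: 16.45
position: [0.5513, -0.0017, 0.1927]
tcp_rot: [[-0.098, 0.995, 0.0], [0.995, 0.098, 0.0], [0.0, 0.0, -1.0]]
force: [1.2, 0.1, -0.6]
opening: 0.652
grasp_force: 0.0
```

Call:
play_rows:
  moves:
    - [[0, 0, -40, 0, 0, 0], [0, 0, -20, 0, 0, 0], [0, 0, 0, 0, 0, 0]]

```text
time_s: 16.75
position: [0.5539, -0.0021, 0.2551]
tcp_rot: [[-0.098, 0.995, 0.009], [0.995, 0.098, -0.002], [-0.003, 0.009, -1.0]]
force: [0.5, -0.1, -0.7]
opening: 0.647
grasp_force: 0.0
```

```bash
python3 - <<'E'
from plan import *
plan([(.591,.2154,.25,40)],32)
E
```

```text
at [ 0.5539 -0.0021  0.2551] 5.62 f [ 0.5  -0.1  -0.67] t 16.75
[[30.4, 8.3, 0.7, 0, 0, -0.086], [29.6, 10.9, 0.7, 0, 0, -0.086], [28.5, 13.4, 0.7, 0, 0, -0.086], [27.3, 15.8, 0.7, 0, 0, -0.085], [25.8, 18.1, 0.8, 0, 0, -0.086], [24.2, 20.2, 0.7, 0, 0, -0.085], [22.4, 22.2, 0.8, 0, 0, -0.086], '|']
```

The column is released in the cradle. Moving above the crank grip at about (0.592, 0.216), keeping the yaw.

```bash
python3 - <<'E'
from plan import *
plan([(.592,.216,.24,5.6)],36)
E
```

```text
at [ 0.5539 -0.0021  0.2551] 5.62 f [ 0.5  -0.1  -0.67] t 16.75
[[30.5, 8.5, 2.2, 0, 0, 0.0], [30.5, 8.5, 2.1, 0, 0, 0.0], [30.5, 8.5, 2.2, 0, 0, 0.0], [30.5, 8.5, 2.1, 0, 0, 0.0], [30.4, 8.4, 2.2, 0, 0, 0.0], [30.5, 8.5, 2.1, 0, 0, 0.0], [30.4, 8.4, 2.2, 0, 0, 0.0], '|']
```

Call:
play_rows:
  moves:
    - [[30.5, 8.5, 2, 0, 0, 0], [30.5, 8.5, 2, 0, 0, 0], [30.5, 8.5, 2, 0, 0, 0], [30.5, 8.5, 2, 0, 0, 0], [30.5, 8.5, 2, 0, 0, 0]]

```text
time_s: 17.25
position: [0.5779, 0.1553, 0.239]
tcp_rot: [[-0.098, 0.995, -0.003], [0.995, 0.098, -0.0], [0.0, -0.003, -1.0]]
force: [0.0, 0.0, 0.6]
opening: 0.649
grasp_force: 0.0
```

Call:
play_rows:
  moves:
    - [[30.5, 8.5, 2, 0, 0, 0], [30.5, 8.5, 2, 0, 0, 0], [0, 0, 0, 0, 0, 0], [0, 0, 0, 0, 0, 0], [0, 0, 0, 0, 0, 0]]

```text
time_s: 17.75
position: [0.5892, 0.2155, 0.2358]
tcp_rot: [[-0.097, 0.995, -0.002], [0.995, 0.097, -0.001], [-0.001, -0.002, -1.0]]
force: [-0.1, 0.3, 0.5]
opening: 0.649
grasp_force: 0.0
```

```bash
python3 - <<'E'
from plan import *
import pickle
plan([(.592,.216,.19,5.6)],36)
p,a,st=pose();s=bot.capture("scene");t=bot.capture("top");pickle.dump((s,t),open("st3.pkl","wb"))
# column in cradle
for nm,q in(("s",s),("t",t)):
    for d in bot.pinpoint(q,"column_mid")[:3]+bot.pinpoint(q,"grip_mid")[:2]: print(nm,round(d["confidence"],2),np.round(d["centre"],1),onz(q,d["centre"],.08)[:2])
print(proj(s,[.5517,-.0053,.08]),proj(t,[.5517,-.0053,.08]),proj(s,[.5925,.2165,.185]),proj(t,[.5925,.2165,.185]))
a=s["image"][150:280,235:435];b=t["image"][110:230,200:360]
im=np.vstack([cv2.resize(a,(560,364)),cv2.resize(b,(560,420))])[:,:]
im=np.hstack([cv2.resize(a,None,fx=2.2,fy=2.2,interpolation=2)[:264],cv2.resize(b,None,fx=2.2,fy=2.2,interpolation=2)[:264]])
cv2.imwrite("pics/last.png",np.clip(im*1.4,0,255).astype(np.uint8)[:600,:800])
E
```

```text
at [0.5892 0.2155 0.2358] 5.58 f [-0.06  0.31  0.5 ] t 17.75
[[0.1, 1.4, 22.9, 0, 0, -0.0], [0.1, 1.5, 22.9, 0, 0, -0.0], '|']
s 0.87 [238.5 160.2] [ 0.37081362 -0.27143794]
s 0.64 [313.9 221.7] [ 0.55294787 -0.01113666]
t 0.93 [309.  183.5] [5.52460598e-01 2.72772753e-04]
t 0.57 [412.5 277.1] [ 0.28864229 -0.29367297]
[316.41450477 221.72772558] [310.92105296 183.78092718] [413.01275992 216.73943153] [227.13783862 160.61192013]
```

Call:
play_rows:
  moves:
    - [[0.5, 1.5, 15, 0, 0, 0], [0, 1.5, 15, 0, 0, 0], [0, 0, 15, 0, 0, 0], [0, 0, 10, 0, 0, 0], [0, 0, 0, 0, 0, 0]]

```text
time_s: 18.55
position: [0.5918, 0.2168, 0.1801]
tcp_rot: [[-0.097, 0.995, -0.003], [0.995, 0.097, -0.001], [-0.0, -0.003, -1.0]]
force: [-0.1, 0.0, -0.3]
opening: 0.647
grasp_force: 0.0
```

Call:
play_rows:
  moves:
    - [[0, 0, 10, 0, 0, 0], [0, 0, 10, 0, 0, 0], [0, 0, 8, 0, 0, 0], [0, 0, 0, 0, 0, 0]]

```text
time_s: 18.95
position: [0.5918, 0.2171, 0.1521]
tcp_rot: [[-0.098, 0.995, -0.003], [0.995, 0.098, -0.001], [-0.0, -0.003, -1.0]]
force: [0.2, -0.3, 0.9]
opening: 0.651
grasp_force: 0.0
```

Call:
play_rows:
  moves:
    - [[0, 0, 0, 0, 0, 0], [0, 0, 0, 0, 0, 0], [0, 0, 0, 0, 0, 0], [0, 0, 0, 0, 0, 0]]
  fingers: -0.3

```text
time_s: 19.35
position: [0.5931, 0.2174, 0.1541]
tcp_rot: [[-0.098, 0.995, 0.001], [0.995, 0.098, 0.0], [0.0, 0.001, -1.0]]
force: [-0.0, -0.6, -0.2]
opening: 0.394
grasp_force: 0.0
```

Call:
play_rows:
  moves:
    - [[0, 0, 0, 0, 0, 0], [0, 0, 0, 0, 0, 0]]
  fingers: -0.46

```text
time_s: 19.55
position: [0.5922, 0.2173, 0.1537]
tcp_rot: [[-0.098, 0.995, -0.002], [0.995, 0.098, -0.0], [-0.0, -0.002, -1.0]]
force: [-2.1, -0.2, 1.2]
opening: 0.295
grasp_force: 1.0
```

Call:
play_rows:
  moves:
    - [[0, 0, 0, 0, 0, 0], [0, 0, 0, 0, 0, 0], [0, 0, 0, 0, 0, 0]]
  fingers: -1

```text
time_s: 19.85
position: [0.5904, 0.2171, 0.1537]
tcp_rot: [[-0.098, 0.995, -0.005], [0.995, 0.098, -0.001], [-0.0, -0.005, -1.0]]
force: [-5.0, -1.7, 4.1]
opening: 0.247
grasp_force: 30.0
```

```bash
cat > cr.py <<'E'
from plan import *
import sys,json
def rows(c,phi0,dphi,n,lead=0,r=.07,cmd=None):
    """n rows each dphi rad clockwise from phi0 (rad) about c; cmd = present commanded xy"""
    X=np.array([-.0976,.9952]);Y=np.array([.9952,.0976]);pos=np.array(cmd);out=[]
    for k in range(1,n+1):
        b=phi0-k*dphi;T=np.array(c)+r*np.array([np.cos(b),np.sin(b)]);d=(T-pos)*1000
        row=[round(float(d@X),1),round(float(d@Y),1),0,0,0,0];out.append(row);pos=pos+(X*row[0]+Y*row[1])/1000
    print(out,"end cmd",np.round(pos,4),"phi",round(phi0-n*dphi,4))
E
python3 - <<'E'
from cr import *
p,a,st=pose();print(p,st["force"])
c=(.535,.1735);phi=np.arctan2(.217-c[1],.5903-c[0]);print(phi)
rows(c,phi,.15,5,cmd=(.5905,.2174))
E
```

```text
[0.5903536  0.21710953 0.15366019] [-5.01756175 -1.65534313  4.12998493]
0.6665280303280535
[[-9.8, 4.4, 0, 0, 0, 0], [-9.9, 3.6, 0, 0, 0, 0], [-10.3, 2.0, 0, 0, 0, 0], [-10.5, 0.4, 0, 0, 0, 0], [-10.4, -1.1, 0, 0, 0, 0]] end cmd [0.6047 0.1677] phi -0.0835
```

Call:
play_rows:
  moves:
    - [[0, -1.2, 0, 0, 0, 0], [0, -1.2, 0, 0, 0, 0]]

```text
time_s: 20.05
position: [0.5903, 0.2171, 0.1537]
tcp_rot: [[-0.098, 0.995, 0.0], [0.995, 0.098, -0.0], [-0.0, 0.0, -1.0]]
force: [-1.2, 0.4, 0.3]
opening: 0.243
grasp_force: 30.0
```

Call:
play_rows:
  moves:
    - [[-9.8, 4.4, 0, 0, 0, 0], [-9.9, 3.6, 0, 0, 0, 0], [-10.3, 2, 0, 0, 0, 0], [-10.5, 0.4, 0, 0, 0, 0], [-10.4, -1.1, 0, 0, 0, 0]]

```text
time_s: 20.55
position: [0.6047, 0.1692, 0.1537]
tcp_rot: [[-0.097, 0.995, -0.0], [0.995, 0.097, 0.004], [0.004, 0.0, -1.0]]
force: [-1.7, 5.2, 1.0]
opening: 0.244
grasp_force: 30.0
```

```bash
python3 - <<'E'
from cr import *
p,a,st=pose();print(p,a,st["force"])
c=np.array((.535,.1735));print("r",np.linalg.norm(p[:2]-c),"phi",np.arctan2(*(p[:2]-c)[::-1]))
rows(c,-.0835,.2,5,cmd=(.6047,.1677))
E
```

```text
[0.60467819 0.16918488 0.15367094] 5.583442668112971 [-1.72750937  5.24428234  1.02202516]
r 0.06981167999003426 phi -0.06185028520447324
[[-13.5, -3.8, 0, 0, 0, 0], [-12.4, -6.5, 0, 0, 0, 0], [-10.8, -8.8, 0, 0, 0, 0], [-8.9, -10.8, 0, 0, 0, 0], [-6.6, -12.3, 0, 0, 0, 0]] end cmd [0.5678 0.1116] phi -1.0835
```

Call:
play_rows:
  moves:
    - [[-13.5, -3.8, 0, 0, 0, 0], [-12.4, -6.5, 0, 0, 0, 0], [-10.8, -8.8, 0, 0, 0, 0], [-8.9, -10.8, 0, 0, 0, 0], [-6.6, -12.3, 0, 0, 0, 0]]

```text
time_s: 21.05
position: [0.5694, 0.1134, 0.1537]
tcp_rot: [[-0.096, 0.995, 0.004], [0.995, 0.096, 0.005], [0.005, 0.005, -1.0]]
force: [0.7, 8.5, -0.9]
opening: 0.24
grasp_force: 30.0
```

```bash
cat > ck.py <<'E'
from cr import *
p,a,st=pose();c=np.array((.535,.1735));d=p[:2]-c;ph=np.arctan2(d[1],d[0]);F=np.array(st["force"])
u=d/np.linalg.norm(d);tc=np.array([u[1],-u[0]])
print("p",np.round(p,4),"r",round(np.linalg.norm(d),4),"phi",round(ph,4),"Fr",round(F[:2]@u,2),"Ftan(drag)",round(-F[:2]@tc,2),"t",st["time_s"])
E
python3 ck.py; python3 - <<'E'
from cr import *
c=(.535,.1735)
rows(c,-1.0835,.2,5,cmd=(.5678,.1116))
rows(c,-2.0835,.2,5,cmd=(.535+.07*np.cos(-2.0835),.1735+.07*np.sin(-2.0835)))
E
```

```text
p [0.5694 0.1134 0.1537] r 0.0693 phi -1.0509 Fr -6.99 Ftan(drag) 4.85 t 21.05
[[-3.9, -13.4, 0, 0, 0, 0], [-1.3, -13.9, 0, 0, 0, 0], [1.6, -13.9, 0, 0, 0, 0], [4.2, -13.3, 0, 0, 0, 0], [6.8, -12.2, 0, 0, 0, 0]] end cmd [0.5007 0.1125] phi -2.0835
[[9.1, -10.6, 0, 0, 0, 0], [11.1, -8.6, 0, 0, 0, 0], [12.5, -6.2, 0, 0, 0, 0], [13.5, -3.6, 0, 0, 0, 0], [13.9, -0.8, 0, 0, 0, 0]] end cmd [0.4651 0.1694] phi -3.0835
```

```bash
sed -i 's/(.535,.1735)/(.5348,.1748)/' ck.py; python3 - <<'E'
from cr import *
c=(.5348,.1748)
rows(c,-1.0835,.2,5,cmd=(.5678,.1116))
E
```

```text
[[-2.6, -13.5, 0, 0, 0, 0], [-1.3, -13.9, 0, 0, 0, 0], [1.6, -13.9, 0, 0, 0, 0], [4.2, -13.3, 0, 0, 0, 0], [6.9, -12.2, 0, 0, 0, 0]] end cmd [0.5005 0.1138] phi -2.0835
```

Call:
play_rows:
  moves:
    - [[-2.6, -13.5, 0, 0, 0, 0], [-1.3, -13.9, 0, 0, 0, 0], [1.6, -13.9, 0, 0, 0, 0], [4.2, -13.3, 0, 0, 0, 0], [6.9, -12.2, 0, 0, 0, 0]]

```text
time_s: 21.55
position: [0.5039, 0.1117, 0.1537]
tcp_rot: [[-0.098, 0.995, 0.007], [0.995, 0.098, -0.003], [-0.003, 0.007, -1.0]]
force: [5.3, -2.8, -4.3]
opening: 0.244
grasp_force: 30.0
```

```bash
python3 ck.py; python3 - <<'E'
from cr import *
c=(.5348,.1748)
rows(c,-2.0835,.2,5,cmd=(.5005,.1138))
E
```

```text
p [0.5039 0.1117 0.1537] r 0.0703 phi -2.0269 Fr 0.17 Ftan(drag) 5.97 t 21.55
[[9.1, -10.6, 0, 0, 0, 0], [11.1, -8.6, 0, 0, 0, 0], [12.5, -6.2, 0, 0, 0, 0], [13.5, -3.6, 0, 0, 0, 0], [13.9, -0.9, 0, 0, 0, 0]] end cmd [0.4649 0.1707] phi -3.0835
```

Call:
play_rows:
  moves:
    - [[9.1, -10.6, 0, 0, 0, 0], [11.1, -8.6, 0, 0, 0, 0], [12.5, -6.2, 0, 0, 0, 0], [13.5, -3.6, 0, 0, 0, 0], [13.9, -0.9, 0, 0, 0, 0]]

```text
time_s: 22.05
position: [0.465, 0.1688, 0.1536]
tcp_rot: [[-0.099, 0.995, 0.001], [0.995, 0.099, -0.003], [-0.003, 0.0, -1.0]]
force: [0.4, -5.5, -0.1]
opening: 0.244
grasp_force: 30.0
```

```bash
python3 ck.py; python3 - <<'E'
from cr import *
c=(.5348,.1748)
rows(c,-3.0835,.2,5,cmd=(.4649,.1707))
E
```

```text
p [0.465  0.1688 0.1536] r 0.07 phi -3.0562 Fr 0.1 Ftan(drag) 5.48 t 22.05
[[13.9, 2.0, 0, 0, 0, 0], [13.2, 4.6, 0, 0, 0, 0], [11.9, 7.2, 0, 0, 0, 0], [10.4, 9.4, 0, 0, 0, 0], [8.2, 11.3, 0, 0, 0, 0]] end cmd [0.4936 0.2314] phi -4.0835
```

Call:
play_rows:
  moves:
    - [[13.9, 2, 0, 0, 0, 0], [13.2, 4.6, 0, 0, 0, 0], [11.9, 7.2, 0, 0, 0, 0], [10.4, 9.4, 0, 0, 0, 0], [8.2, 11.3, 0, 0, 0, 0]]

```text
time_s: 22.55
position: [0.4923, 0.2302, 0.1536]
tcp_rot: [[-0.099, 0.995, -0.003], [0.995, 0.099, -0.003], [-0.003, -0.003, -1.0]]
force: [-3.8, -5.8, 4.3]
opening: 0.244
grasp_force: 30.0
```

```bash
python3 ck.py; python3 - <<'E'
from cr import *
c=(.5348,.1748)
rows(c,-4.0835,.2,5,cmd=(.4936,.2314))
C=lambda b:(c[0]+.07*np.cos(b),c[1]+.07*np.sin(b))
rows(c,-5.0835,.2,5,cmd=C(-5.0835))
E
```

```text
p [0.4923 0.2302 0.1536] r 0.0698 phi 2.2252 Fr -2.27 Ftan(drag) 6.56 t 22.55
[[5.8, 12.7, 0, 0, 0, 0], [3.2, 13.6, 0, 0, 0, 0], [0.5, 14.0, 0, 0, 0, 0], [-2.4, 13.8, 0, 0, 0, 0], [-5.0, 13.0, 0, 0, 0, 0]] end cmd [0.5602 0.24  ] phi -5.0835
[[-7.5, 11.8, 0, 0, 0, 0], [-9.7, 10.0, 0, 0, 0, 0], [-11.6, 7.9, 0, 0, 0, 0], [-12.8, 5.5, 0, 0, 0, 0], [-13.7, 2.8, 0, 0, 0, 0]] end cmd [0.6034 0.1887] phi -6.0835
```

Call:
play_rows:
  moves:
    - [[5.8, 12.7, 0, 0, 0, 0], [3.2, 13.6, 0, 0, 0, 0], [0.5, 14, 0, 0, 0, 0], [-2.4, 13.8, 0, 0, 0, 0], [-5, 13, 0, 0, 0, 0]]

```text
time_s: 23.05
position: [0.5587, 0.2403, 0.1536]
tcp_rot: [[-0.098, 0.995, -0.004], [0.995, 0.098, 0.001], [0.001, -0.004, -1.0]]
force: [-5.4, -0.4, 4.6]
opening: 0.242
grasp_force: 30.0
```

```bash
python3 ck.py
```

```text
p [0.5587 0.2403 0.1536] r 0.0697 phi 1.2216 Fr -2.23 Ftan(drag) 4.95 t 23.05
```

Call:
play_rows:
  moves:
    - [[-7.5, 11.8, 0, 0, 0, 0], [-9.7, 10, 0, 0, 0, 0], [-11.6, 7.9, 0, 0, 0, 0], [-12.8, 5.5, 0, 0, 0, 0], [-13.7, 2.8, 0, 0, 0, 0]]

```text
time_s: 23.55
position: [0.6031, 0.1901, 0.1537]
tcp_rot: [[-0.098, 0.995, -0.001], [0.995, 0.098, 0.004], [0.004, -0.001, -1.0]]
force: [-3.8, 5.6, 3.0]
opening: 0.242
grasp_force: 30.0
```

```bash
python3 ck.py; python3 - <<'E'
from cr import *
c=(.5348,.1748)
rows(c,-6.0835,.1,5,cmd=(.6034,.1887))
C=lambda b:(c[0]+.07*np.cos(b),c[1]+.07*np.sin(b))
rows(c,-6.5835,.1,5,cmd=C(-6.5835))
rows(c,-7.0835,.1,5,cmd=C(-7.0835))
s=bot.capture("scene");t=bot.capture("top")
for nm,q in(("s",s),("t",t)):
    for n in("column_mid","jaw_face"):
        for d in bot.pinpoint(q,n)[:2]:
            X=onz(q,d["centre"],.08)[:2]-[.547,.0425];a=np.radians(5.6)
            print(nm,n,round(d["confidence"],2),"clamp xy",np.round([X@[np.cos(a),np.sin(a)],X@[-np.sin(a),np.cos(a)]],4))
E
```

```text
p [0.6031 0.1901 0.1537] r 0.07 phi 0.2204 Fr -2.52 Ftan(drag) 6.34 t 23.55
[[-7.0, 0.4, 0, 0, 0, 0], [-7.0, -0.4, 0, 0, 0, 0], [-6.9, -1.0, 0, 0, 0, 0], [-6.8, -1.7, 0, 0, 0, 0], [-6.6, -2.4, 0, 0, 0, 0]] end cmd [0.6017 0.1541] phi -6.5835
[[-6.3, -3.0, 0, 0, 0, 0], [-6.0, -3.7, 0, 0, 0, 0], [-5.6, -4.2, 0, 0, 0, 0], [-5.1, -4.8, 0, 0, 0, 0], [-4.6, -5.2, 0, 0, 0, 0]] end cmd [0.5836 0.1246] phi -7.0835
[[-4.1, -5.7, 0, 0, 0, 0], [-3.5, -6.0, 0, 0, 0, 0], [-2.8, -6.4, 0, 0, 0, 0], [-2.3, -6.7, 0, 0, 0, 0], [-1.5, -6.8, 0, 0, 0, 0]] end cmd [0.5535 0.1074] phi -7.5835
s column_mid 0.94 clamp xy [ 0.0065 -0.065 ]
s column_mid 0.94 clamp xy [-0.194  -0.2928]
s jaw_face 0.47 clamp xy [0.01   0.0102]
t column_mid 0.7 clamp xy [0.0079 0.0135]
t column_mid 0.65 clamp xy [-0.0082 -0.067 ]
t jaw_face 0.49 clamp xy [0.0063 0.0122]
t jaw_face 0.29 clamp xy [-0.1403  0.1912]
```

Call:
play_rows:
  moves:
    - [[-7, 0.4, 0, 0, 0, 0], [-7, -0.4, 0, 0, 0, 0], [-6.9, -1, 0, 0, 0, 0], [-6.8, -1.7, 0, 0, 0, 0], [-6.6, -2.4, 0, 0, 0, 0]]

```text
time_s: 24.35
position: [0.6024, 0.1562, 0.1537]
tcp_rot: [[-0.098, 0.995, 0.003], [0.995, 0.098, 0.005], [0.004, 0.003, -1.0]]
force: [-0.0, 5.4, -0.1]
opening: 0.241
grasp_force: 30.0
```

```bash
python3 ck.py
```

```text
p [0.6024 0.1562 0.1537] r 0.0701 phi -0.2679 Fr -1.46 Ftan(drag) 5.18 t 24.35
```

Call:
play_rows:
  moves:
    - [[-6.3, -3, 0, 0, 0, 0], [-6, -3.7, 0, 0, 0, 0], [-5.6, -4.2, 0, 0, 0, 0], [-5.1, -4.8, 0, 0, 0, 0], [-4.6, -5.2, 0, 0, 0, 0]]

```text
time_s: 24.85
position: [0.5857, 0.1263, 0.1537]
tcp_rot: [[-0.097, 0.995, 0.005], [0.995, 0.097, 0.004], [0.003, 0.006, -1.0]]
force: [3.2, 5.8, -1.4]
opening: 0.247
grasp_force: 30.0
```

```bash
python3 ck.py; python3 - <<'E'
from cr import *
c=(.5348,.1748)
C=lambda b:(c[0]+.07*np.cos(b),c[1]+.07*np.sin(b))
for b in(-7.0835,-7.3835,-7.6835,-7.9835,-8.2835):rows(c,b,.1,3,cmd=C(b))
E
```

```text
p [0.5857 0.1263 0.1537] r 0.0703 phi -0.7617 Fr -1.68 Ftan(drag) 6.41 t 24.85
[[-4.1, -5.7, 0, 0, 0, 0], [-3.5, -6.0, 0, 0, 0, 0], [-2.8, -6.4, 0, 0, 0, 0]] end cmd [0.5666 0.1125] phi -7.3835
[[-2.2, -6.6, 0, 0, 0, 0], [-1.6, -6.9, 0, 0, 0, 0], [-0.8, -6.9, 0, 0, 0, 0]] end cmd [0.5467 0.1058] phi -7.6835
[[-0.2, -7.0, 0, 0, 0, 0], [0.6, -7.0, 0, 0, 0, 0], [1.2, -6.9, 0, 0, 0, 0]] end cmd [0.5257 0.1054] phi -7.9835
[[1.9, -6.7, 0, 0, 0, 0], [2.6, -6.5, 0, 0, 0, 0], [3.2, -6.3, 0, 0, 0, 0]] end cmd [0.5056 0.1111] phi -8.2835
[[3.8, -5.9, 0, 0, 0, 0], [4.4, -5.4, 0, 0, 0, 0], [4.9, -5.0, 0, 0, 0, 0]] end cmd [0.4881 0.1226] phi -8.5835
```

Call:
play_rows:
  moves:
    - [[-4.1, -5.7, 0, 0, 0, 0], [-3.5, -6, 0, 0, 0, 0], [-2.8, -6.4, 0, 0, 0, 0]]

```text
time_s: 25.15
position: [0.5695, 0.1136, 0.1537]
tcp_rot: [[-0.097, 0.995, 0.007], [0.995, 0.097, 0.003], [0.002, 0.007, -1.0]]
force: [3.5, 3.7, -2.7]
opening: 0.242
grasp_force: 30.0
```

```bash
python3 ck.py
```

```text
p [0.5695 0.1136 0.1537] r 0.0704 phi -1.055 Fr -1.49 Ftan(drag) 4.9 t 25.15
```

Call:
play_rows:
  moves:
    - [[-2.2, -6.6, 0, 0, 0, 0], [-1.6, -6.9, 0, 0, 0, 0], [-0.8, -6.9, 0, 0, 0, 0]]

```text
time_s: 25.45
position: [0.5504, 0.1061, 0.1538]
tcp_rot: [[-0.098, 0.995, 0.008], [0.995, 0.098, 0.001], [0.001, 0.009, -1.0]]
force: [4.7, 2.1, -4.1]
opening: 0.248
grasp_force: 30.0
```

```bash
python3 ck.py
```

```text
p [0.5504 0.1061 0.1538] r 0.0704 phi -1.3481 Fr -1.02 Ftan(drag) 5.08 t 25.45
```

Call:
play_rows:
  moves:
    - [[-0.2, -7, 0, 0, 0, 0], [0.6, -7, 0, 0, 0, 0], [1.2, -6.9, 0, 0, 0, 0]]

```text
time_s: 25.75
position: [0.5297, 0.1047, 0.1537]
tcp_rot: [[-0.098, 0.995, 0.009], [0.995, 0.098, -0.001], [-0.001, 0.009, -1.0]]
force: [5.6, -1.1, -4.2]
opening: 0.243
grasp_force: 30.0
```

```bash
python3 ck.py
```

```text
p [0.5297 0.1047 0.1537] r 0.0703 phi -1.6441 Fr 0.7 Ftan(drag) 5.7 t 25.75
```

Call:
play_rows:
  moves:
    - [[1.9, -6.7, 0, 0, 0, 0], [2.6, -6.5, 0, 0, 0, 0], [3.2, -6.3, 0, 0, 0, 0]]

```text
time_s: 26.05
position: [0.509, 0.1095, 0.1537]
tcp_rot: [[-0.099, 0.995, 0.007], [0.995, 0.099, -0.003], [-0.003, 0.007, -1.0]]
force: [4.2, -5.4, -4.2]
opening: 0.245
grasp_force: 30.0
```

```bash
python3 ck.py; python3 - <<'E'
from cr import *
c=(.5348,.1748)
C=lambda b:(c[0]+.07*np.cos(b),c[1]+.07*np.sin(b))
for b in(-8.5835,-8.8835,-9.1835,-9.4835,-9.7835):rows(c,b,.1,3,cmd=C(b))
s=bot.capture("scene");t=bot.capture("top")
for nm,q in(("s",s),("t",t)):
    for n in("column_mid","jaw_face"):
        for d in bot.pinpoint(q,n)[:2]:
            X=onz(q,d["centre"],.08)[:2]-[.547,.0425];a=np.radians(5.6)
            print(nm,n,round(d["confidence"],2),"clamp xy",np.round([X@[np.cos(a),np.sin(a)],X@[-np.sin(a),np.cos(a)]],4))
E
```

```text
p [0.509  0.1095 0.1537] r 0.0702 phi -1.9474 Fr 3.51 Ftan(drag) 5.89 t 26.05
[[5.4, -4.5, 0, 0, 0, 0], [5.8, -3.9, 0, 0, 0, 0], [6.1, -3.3, 0, 0, 0, 0]] end cmd [0.4748 0.1387] phi -8.8835
[[6.5, -2.7, 0, 0, 0, 0], [6.7, -2.0, 0, 0, 0, 0], [6.8, -1.4, 0, 0, 0, 0]] end cmd [0.4668 0.158 ] phi -9.1835
[[7.0, -0.7, 0, 0, 0, 0], [7.0, 0.1, 0, 0, 0, 0], [6.9, 0.7, 0, 0, 0, 0]] end cmd [0.4649 0.1789] phi -9.4835
[[6.8, 1.4, 0, 0, 0, 0], [6.7, 2.1, 0, 0, 0, 0], [6.4, 2.8, 0, 0, 0, 0]] end cmd [0.4692 0.1993] phi -9.7835
[[6.1, 3.4, 0, 0, 0, 0], [5.8, 4.0, 0, 0, 0, 0], [5.3, 4.5, 0, 0, 0, 0]] end cmd [0.4794 0.2177] phi -10.0835
s column_mid 0.73 clamp xy [ 0.0015 -0.0813]
s column_mid 0.56 clamp xy [-0.1974 -0.2867]
s jaw_face 0.54 clamp xy [-0.0001 -0.0089]
t column_mid 0.92 clamp xy [-0.2886 -0.3198]
t column_mid 0.85 clamp xy [-0.006 -0.073]
```

Call:
play_rows:
  moves:
    - [[3.8, -5.9, 0, 0, 0, 0], [4.4, -5.4, 0, 0, 0, 0], [4.9, -5, 0, 0, 0, 0]]

```text
time_s: 26.65
position: [0.4893, 0.1214, 0.1537]
tcp_rot: [[-0.098, 0.995, 0.002], [0.995, 0.098, -0.002], [-0.002, 0.002, -1.0]]
force: [2.0, -5.0, -2.6]
opening: 0.24
grasp_force: 30.0
```

```bash
python3 ck.py
```

```text
p [0.4893 0.1214 0.1537] r 0.0702 phi -2.2767 Fr 2.55 Ftan(drag) 4.75 t 26.65
```

Call:
play_rows:
  moves:
    - [[5.4, -4.5, 0, 0, 0, 0], [5.8, -3.9, 0, 0, 0, 0]]

```text
time_s: 26.85
position: [0.4793, 0.1319, 0.1537]
tcp_rot: [[-0.098, 0.995, 0.001], [0.995, 0.098, -0.002], [-0.002, 0.001, -1.0]]
force: [2.1, -4.8, -2.8]
opening: 0.242
grasp_force: 30.0
```

```bash
python3 ck.py
```

```text
p [0.4793 0.1319 0.1537] r 0.0702 phi -2.4827 Fr 1.23 Ftan(drag) 5.06 t 26.85
```

Call:
play_rows:
  moves:
    - [[6.1, -3.3, 0, 0, 0, 0], [6.5, -2.7, 0, 0, 0, 0]]

```text
time_s: 27.05
position: [0.4718, 0.1439, 0.1537]
tcp_rot: [[-0.098, 0.995, 0.001], [0.995, 0.098, -0.002], [-0.002, 0.001, -1.0]]
force: [1.9, -4.6, -1.2]
opening: 0.241
grasp_force: 30.0
```

```bash
python3 ck.py
```

```text
p [0.4718 0.1439 0.1537] r 0.0702 phi -2.6855 Fr 0.36 Ftan(drag) 4.98 t 27.05
```

Call:
play_rows:
  moves:
    - [[6.7, -2, 0, 0, 0, 0], [6.8, -1.4, 0, 0, 0, 0]]

```text
time_s: 27.25
position: [0.467, 0.1571, 0.1537]
tcp_rot: [[-0.098, 0.995, 0.0], [0.995, 0.098, -0.002], [-0.002, 0.0, -1.0]]
force: [2.7, -3.8, -2.5]
opening: 0.249
grasp_force: 30.0
```

```bash
python3 ck.py
```

```text
p [0.467  0.1571 0.1537] r 0.0701 phi -2.886 Fr -1.63 Ftan(drag) 4.38 t 27.25
```

Call:
play_rows:
  moves:
    - [[7, -0.7, 0, 0, 0, 0], [7, 0.1, 0, 0, 0, 0]]

```text
time_s: 27.45
position: [0.4648, 0.1708, 0.1537]
tcp_rot: [[-0.099, 0.995, -0.0], [0.995, 0.099, -0.002], [-0.002, -0.0, -1.0]]
force: [0.7, -5.8, -1.0]
opening: 0.243
grasp_force: 30.0
```

```bash
python3 ck.py
```

```text
p [0.4648 0.1708 0.1537] r 0.0701 phi -3.0848 Fr -0.33 Ftan(drag) 5.83 t 27.45
```

Call:
play_rows:
  moves:
    - [[6.9, 0.7, 0, 0, 0, 0], [6.8, 1.4, 0, 0, 0, 0]]

```text
time_s: 27.65
position: [0.4654, 0.1844, 0.1536]
tcp_rot: [[-0.099, 0.995, -0.001], [0.995, 0.099, -0.003], [-0.003, -0.001, -1.0]]
force: [1.5, -7.2, -1.1]
opening: 0.243
grasp_force: 30.0
```

```bash
python3 ck.py; python3 - <<'E'
from cr import *
c=(.5348,.1748)
C=lambda b:(c[0]+.07*np.cos(b),c[1]+.07*np.sin(b))
rows(c,-9.5835,.1,8,cmd=C(-9.5835))
s=bot.capture("scene");t=bot.capture("top")
for nm,q in(("s",s),("t",t)):
    for n in("column_mid","jaw_face"):
        for d in bot.pinpoint(q,n)[:2]:
            X=onz(q,d["centre"],.08)[:2]-[.547,.0425];a=np.radians(5.6)
            print(nm,n,round(d["confidence"],2),"clamp xy",np.round([X@[np.cos(a),np.sin(a)],X@[-np.sin(a),np.cos(a)]],4))
E
```

```text
p [0.4654 0.1844 0.1536] r 0.07 phi 3.0043 Fr -2.44 Ftan(drag) 6.97 t 27.65
[[6.7, 2.1, 0, 0, 0, 0], [6.4, 2.8, 0, 0, 0, 0], [6.1, 3.4, 0, 0, 0, 0], [5.8, 4.0, 0, 0, 0, 0], [5.3, 4.5, 0, 0, 0, 0], [4.8, 5.1, 0, 0, 0, 0], [4.3, 5.5, 0, 0, 0, 0], [3.8, 5.9, 0, 0, 0, 0]] end cmd [0.4946 0.2321] phi -10.3835
s column_mid 0.76 clamp xy [ 0.0088 -0.0829]
s column_mid 0.72 clamp xy [-0.1992 -0.2897]
s jaw_face 0.64 clamp xy [ 0.0001 -0.0155]
t column_mid 0.89 clamp xy [-0.0029 -0.0847]
t column_mid 0.66 clamp xy [-0.2935 -0.318 ]
```

Call:
play_rows:
  moves:
    - [[6.7, 2.1, 0, 0, 0, 0]]

```text
time_s: 28.05
position: [0.4666, 0.1907, 0.1537]
tcp_rot: [[-0.098, 0.995, -0.001], [0.995, 0.098, -0.003], [-0.002, -0.001, -1.0]]
force: [1.6, -7.6, 0.0]
opening: 0.247
grasp_force: 30.0
```

```bash
python3 ck.py
```

```text
p [0.4666 0.1907 0.1537] r 0.07 phi 2.9121 Fr -3.32 Ftan(drag) 7.05 t 28.05
```

Call:
play_rows:
  moves:
    - [[6.4, 2.8, 0, 0, 0, 0]]

```text
time_s: 28.15
position: [0.4685, 0.1974, 0.1536]
tcp_rot: [[-0.098, 0.995, -0.001], [0.995, 0.098, -0.003], [-0.003, -0.002, -1.0]]
force: [-0.2, -8.0, 0.6]
opening: 0.245
grasp_force: 30.0
```

```bash
python3 ck.py
```

```text
p [0.4685 0.1974 0.1536] r 0.07 phi 2.8132 Fr -2.33 Ftan(drag) 7.61 t 28.15
```

Call:
play_rows:
  moves:
    - [[6.1, 3.4, 0, 0, 0, 0]]

```text
time_s: 28.25
position: [0.471, 0.2037, 0.1536]
tcp_rot: [[-0.099, 0.995, -0.002], [0.995, 0.099, -0.004], [-0.003, -0.003, -1.0]]
force: [0.2, -8.7, 1.2]
opening: 0.244
grasp_force: 30.0
```

```bash
python3 ck.py
```

```text
p [0.471  0.2037 0.1536] r 0.07 phi 2.7165 Fr -3.76 Ftan(drag) 7.87 t 28.25
```

Call:
play_rows:
  moves:
    - [[5.8, 4, 0, 0, 0, 0]]

```text
time_s: 28.35
position: [0.4741, 0.2096, 0.1536]
tcp_rot: [[-0.099, 0.995, -0.003], [0.995, 0.099, -0.004], [-0.004, -0.003, -1.0]]
force: [-0.3, -9.5, 1.7]
opening: 0.242
grasp_force: 30.0
```

```bash
python3 ck.py; python3 - <<'E'
from plan import *
F=[];P=[]
for i in range(4):
    bot.capture("top");p,a,st=pose();F.append(st["force"]);P.append(p)
print(np.mean(F,0),np.round(P[-1],4))
E
```

```text
p [0.4741 0.2096 0.1536] r 0.07 phi 2.621 Fr -4.48 Ftan(drag) 8.41 t 28.35
[ 0.54119192 -5.94451117  0.71528398] [0.4747 0.2106 0.1537]
```

Drag rose from about 4.9 to 8.4 N, with 0.8 rad wound past contact. Both point to about 40 N of squeeze, so I'm relaxing the command and releasing.

Call:
play_rows:
  moves:
    - [[-1.2, 0, 0, 0, 0, 0], [0, 0, 0, 0, 0, 0]]

```text
time_s: 28.75
position: [0.4747, 0.2105, 0.1537]
tcp_rot: [[-0.097, 0.995, -0.001], [0.995, 0.097, 0.001], [0.001, -0.001, -1.0]]
force: [-0.5, -2.1, 0.8]
opening: 0.243
grasp_force: 30.0
```

```bash
python3 ck.py
```

```text
p [0.4747 0.2105 0.1537] r 0.0699 phi 2.6051 Fr -0.67 Ftan(drag) 2.04 t 28.75
```

Call:
play_rows:
  moves:
    - [[0, 0, 0, 0, 0, 0], [0, 0, 0, 0, 0, 0], [0, 0, 0, 0, 0, 0], [0, 0, 0, 0, 0, 0], [0, 0, 0, 0, 0, 0]]
  fingers: 0.3

```text
time_s: 29.25
position: [0.4754, 0.2104, 0.1536]
tcp_rot: [[-0.098, 0.995, 0.0], [0.995, 0.098, 0.0], [0.0, 0.0, -1.0]]
force: [-0.8, -0.4, -0.1]
opening: 0.598
grasp_force: 0.0
```

Call:
play_rows:
  moves:
    - [[0, 0, -10, 0, 0, 0], [0, 0, -25, 0, 0, 0], [0, 0, -35, 0, 0, 0], [0, 0, -35, 0, 0, 0], [0, 0, 0, 0, 0, 0]]

```text
time_s: 29.75
position: [0.479, 0.2112, 0.2644]
tcp_rot: [[-0.098, 0.995, 0.012], [0.995, 0.098, 0.003], [0.001, 0.012, -1.0]]
force: [0.9, -0.5, -0.4]
opening: 0.651
grasp_force: 0.0
```

Call:
play_rows:
  moves:
    - [[40, 0, 0, 0, 0, 0], [40, 0, 0, 0, 0, 0], [40, 0, 0, 0, 0, 0], [30, 0, 0, 0, 0, 0], [0, 0, 0, 0, 0, 0]]

```text
time_s: 30.25
position: [0.4597, 0.3629, 0.2582]
tcp_rot: [[-0.102, 0.995, -0.0], [0.995, 0.102, 0.001], [0.001, -0.0, -1.0]]
force: [0.6, -0.3, 1.0]
opening: 0.649
grasp_force: 0.0
```

```bash
python3 - <<'E'
from h import *
s=bot.capture("scene");t=bot.capture("top")
a=s["image"][130:280,185:445];b=t["image"][125:235,190:380]
k=lambda i,h:cv2.resize(i,(int(i.shape[1]*h/i.shape[0]),h),interpolation=2)
A=k(a,300)[:,:700];B=k(b,300)[:,:700];w=max(A.shape[1],B.shape[1])
P=lambda i:cv2.copyMakeBorder(i,0,0,0,w-i.shape[1],cv2.BORDER_CONSTANT)
cv2.imwrite("pics/end.png",np.clip(np.vstack([P(A),P(B)])*1.4,0,255).astype(np.uint8))
for nm,q in(("s",s),("t",t)):
    for n in("column_mid","jaw_face","grip_mid"):
        for d in bot.pinpoint(q,n)[:2]:
            X=onz(q,d["centre"],.185 if n[0]=="g" else .08)[:2]-[.547,.0425];a=np.radians(5.6)
            print(nm,n,round(d["confidence"],2),"clamp xy",np.round([X@[np.cos(a),np.sin(a)],X@[-np.sin(a),np.cos(a)]],4))
print(bot.read_state()["force"],bot.read_state()["time_s"])
E
```

```text
s column_mid 0.58 clamp xy [-0.2087 -0.2951]
s column_mid 0.57 clamp xy [ 0.0001 -0.091 ]
s jaw_face 0.52 clamp xy [ 0.004 -0.01 ]
s jaw_face 0.38 clamp xy [0.2403 0.0475]
s grip_mid 0.58 clamp xy [-0.0524  0.1682]
t column_mid 0.88 clamp xy [-0.2916 -0.3185]
t column_mid 0.72 clamp xy [ 0.0026 -0.0791]
t jaw_face 0.62 clamp xy [ 0.0106 -0.014 ]
t jaw_face 0.55 clamp xy [-0.1486  0.1996]
t grip_mid 0.4 clamp xy [-0.0554  0.1749]
[-0.14619406  0.18697451 -0.7737954 ] 30.65
```

View pics/end.png

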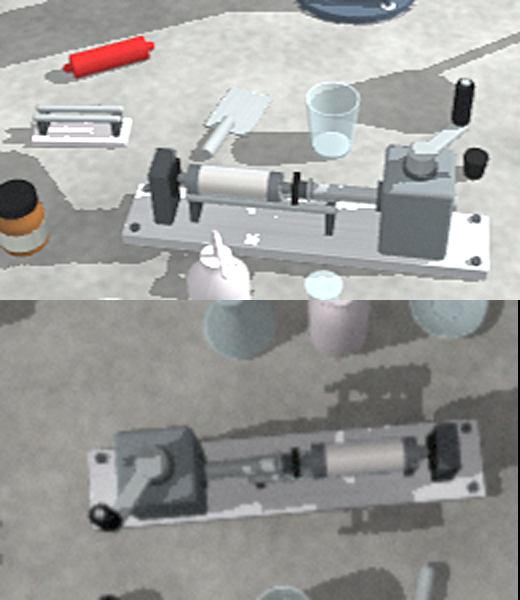

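The final picture shows the column in the cradle at scene crop (235,182), held between the backstop (165,185) and the jaw (297,187). The rest is empty, the other labware is in place and the hand is clear.

```bash
python3 -c "
from rig import bot
print(bot.hand_in())"
```

```text
the job is handed in; nothing more can be done
None
```

The job is handed in (no verdict came back): the column is clamped against the backstop at an estimated 40 N, inferred from crank drag and angle rather than measured, the hand is clear and the other labware looked undisturbed in the last picture.

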